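Pack the ornament pots into the clamping cradle and cover them

TASK

Pack up the ornament pots for the trip home: crank the cradle's jaw open, stand every pot upright in one row on the bed between the end stop and the jaw, and crank the jaw in until it presses firmly on the row and the pots are held tight between jaw and stop. Only then set a lid on each pot, spigot down, so that it is seated level on the rim all round. Leave the jaw tight, leave any spare lid over and do not shift or upset the other things on the table.

Things in the scene. Friction and masses are not known exactly. Their poses are not given: they have to be found in the camera images.
- cradle: Fixed wooden packing cradle: bed 116 (x) x 400 (y) x 12 mm thick, end stop near its -y end, crank box near +y. Origin: centre of the bed's underside, on the table; y runs along the bed from stop to crank box, z up. Pots stand in a row along y on the bed (12 mm above the origin), between guide strips 8 mm high at x = -41 and +41 mm, from y = -185 to +85 mm.
- stop: The cradle's fixed end stop, a block 100 (x) x 22 (y) x 50 mm high, faced with cork. Origin: centre of its underside; its working face, towards the jaw, is at y = -171 mm in the cradle's frame.
- jaw: The cradle's sliding jaw, a block 100 (x) x 20 (y) x 50 mm high on the bed, faced with cork; moves along the cradle's y axis, driven by the crank only through a steel rack bar that runs back into the crank box and out behind it. Origin: centre of its underside.
- jaw_face (a point): Centre of the jaw's working face, which looks to the stop (-y of the cradle). At crank 0 it is at y = +70 mm in the cradle's frame (gap to the stop 241 mm); it goes 12 mm towards the stop per radian of crank.
- crank (a joint): Crank angle, 0 to 11.8 rad, on an upright spindle at x = 0, y = +140 mm in the cradle's frame. 0 = jaw fully open, arm pointing to the cradle's -x. Clockwise from above raises it and closes the jaw; anticlockwise opens. Stiff (about 5 N at the knob); stays where left and keeps the jaw's pressure. It starts with the jaw too far in for two pots.
- crank_knob (a point): Middle of the upright round wooden knob on the end of the crank arm, diameter 21 mm, 42 mm tall, free to spin on its pin. It circles 45 mm from the spindle at 114 mm above the table; its top is 135 mm above the table, the arm below it about 91 mm.
- pot1_center (a point): Pot 1 of up to three alike (one may be absent): open round pot of pale wood, 70 mm high, outside diameter 64 mm, inside 55 mm, with a darker foot ring 70 mm across and 10 mm high; a flower ornament nests fixed inside, well below the rim. 220 g. The point is its centre, 35 mm above its underside and 35 mm below its rim; z up along the pot.
- pot2_center (a point): Pot 2 of up to three alike (one may be absent): open round pot of pale wood, 70 mm high, outside diameter 64 mm, inside 55 mm, with a darker foot ring 70 mm across and 10 mm high; a flower ornament nests fixed inside, well below the rim. 220 g. The point is its centre, 35 mm above its underside and 35 mm below its rim; z up along the pot.
- pot3_center (a point): Pot 3 of up to three alike (one may be absent): open round pot of pale wood, 70 mm high, outside diameter 64 mm, inside 55 mm, with a darker foot ring 70 mm across and 10 mm high; a flower ornament nests fixed inside, well below the rim. 220 g. The point is its centre, 35 mm above its underside and 35 mm below its rim; z up along the pot.
- lid1_center (a point): Lid 1 of three alike, loose, wooden, 70 g: tapered spigot below (50 mm across, 6 mm deep), disc 64 mm across x 6 mm, knob 20 mm across x 24 mm tall on top. The point is on its axis, 18 mm above the spigot's underside; the knob spans from 6 mm below to 18 mm above it. z up along the knob. Seated, the disc lies on the rim and the point is 47 mm above the pot's centre. Fits any pot.
- lid2_center (a point): Lid 2 of three alike, loose, wooden, 70 g: tapered spigot below (50 mm across, 6 mm deep), disc 64 mm across x 6 mm, knob 20 mm across x 24 mm tall on top. The point is on its axis, 18 mm above the spigot's underside; the knob spans from 6 mm below to 18 mm above it. z up along the knob. Seated, the disc lies on the rim and the point is 47 mm above the pot's centre. Fits any pot.
- lid3_center (a point): Lid 3 of three alike, loose, wooden, 70 g: tapered spigot below (50 mm across, 6 mm deep), disc 64 mm across x 6 mm, knob 20 mm across x 24 mm tall on top. The point is on its axis, 18 mm above the spigot's underside; the knob spans from 6 mm below to 18 mm above it. z up along the knob. Seated, the disc lies on the rim and the point is 47 mm above the pot's centre. Fits any pot.
- tea_cup: Bystander, loose: takeaway tea cup, 103 mm high, 82 mm across. Origin: its underside. Leave it alone.
- phone: Bystander, loose: phone lying flat, 74 x 152 x 9 mm. Origin: its underside. Leave it alone.
- glue_tube: Bystander, loose: tube lying on its side, 34 x 120 x 19 mm. Origin: its underside. Leave it alone.
- gift_box: Bystander, loose: small gift box, 75 x 75 x 33 mm. Origin: its underside. Leave it alone.
- hairpin: Bystander, loose: flower hairpin lying flat, head 50 mm across, pin 120 mm. Origin: its underside. Leave it alone.
There are look-alikes about, which are no part of the job. What is shaped like the part that bears pot1_center but yellow is not meant. Leave any black look-alike of the part that bears pot3_center alone.

How it is judged (in metres and radians):
On the way, in this order (a step that is already met when the one before it is completed fails the run):
1. every pot stands upright on the cradle's bed between stop and jaw (x of pot1_center in the frame of cradle between -0.012 and 0.012 m and y of pot1_center in the frame of cradle between -0.142 and 0.045 m and z of pot1_center in the frame of cradle between 0.044 and 0.05 m and angle between each of pot1_center, pot2_center, pot3_center's own z axis and vertical below 0.06 rad and x of pot2_center in the frame of cradle between -0.012 and 0.012 m and y of pot2_center in the frame of cradle between -0.142 and 0.045 m and z of pot2_center in the frame of cradle between 0.044 and 0.05 m and x of pot3_center in the frame of cradle between -0.012 and 0.012 m and y of pot3_center in the frame of cradle between -0.142 and 0.045 m and z of pot3_center in the frame of cradle between 0.044 and 0.05 m), for 0.2 s.
2. the jaw is cranked in and holds the row of pots against the stop (all of step 1 and (contact force between jaw and pot1 above 3 N or contact force between jaw and pot2 above 3 N or contact force between jaw and pot3 above 3 N) and (contact force between stop and pot1 above 2 N or contact force between stop and pot2 above 2 N or contact force between stop and pot3 above 2 N)), for 0.3 s.
3. every pot has a lid seated level on its rim (((horizontal distance between lid1_center and pot1_center below 0.0045 m and z of lid1_center in the frame of pot1_center between 0.044 and 0.0495 m and angle between lid1_center's own z axis and vertical below 0.05 rad) or (horizontal distance between lid2_center and pot1_center below 0.0045 m and z of lid2_center in the frame of pot1_center between 0.044 and 0.0495 m and angle between lid2_center's own z axis and vertical below 0.05 rad) or (horizontal distance between lid3_center and pot1_center below 0.0045 m and z of lid3_center in the frame of pot1_center between 0.044 and 0.0495 m and angle between lid3_center's own z axis and vertical below 0.05 rad)) and ((horizontal distance between lid1_center and pot2_center below 0.0045 m and z of lid1_center in the frame of pot2_center between 0.044 and 0.0495 m and angle between lid1_center's own z axis and vertical below 0.05 rad) or (horizontal distance between lid2_center and pot2_center below 0.0045 m and z of lid2_center in the frame of pot2_center between 0.044 and 0.0495 m and angle between lid2_center's own z axis and vertical below 0.05 rad) or (horizontal distance between lid3_center and pot2_center below 0.0045 m and z of lid3_center in the frame of pot2_center between 0.044 and 0.0495 m and angle between lid3_center's own z axis and vertical below 0.05 rad)) and ((horizontal distance between lid1_center and pot3_center below 0.0045 m and z of lid1_center in the frame of pot3_center between 0.044 and 0.0495 m and angle between lid1_center's own z axis and vertical below 0.05 rad) or (horizontal distance between lid2_center and pot3_center below 0.0045 m and z of lid2_center in the frame of pot3_center between 0.044 and 0.0495 m and angle between lid2_center's own z axis and vertical below 0.05 rad) or (horizontal distance between lid3_center and pot3_center below 0.0045 m and z of lid3_center in the frame of pot3_center between 0.044 and 0.0495 m and angle between lid3_center's own z axis and vertical below 0.05 rad))), for 0.2 s.
At the end, for the whole second after the job is handed in: Every pot upright (0.06 rad) on the bed, within 12 mm of its middle line; jaw pressing the row with over 3 N, the row the stop with over 2 N; a lid on each pot, centred within 4.5 mm, down on the rim within 3 mm, level within 0.05 rad; all at rest (all of step 2 and all of step 3 and linear speed of each of pot1, pot2, pot3, lid1, lid2, lid3 below 0.02 m/s); the robot touches nothing.
It fails at once if the tea cup is shifted by more than 40 mm or upset (distance of tea_cup from where it was at the start of the episode above 0.04 m or angle between tea_cup's own z axis and vertical above 0.5 rad).
It fails at once if the phone is shifted by more than 40 mm or upset (distance of phone from where it was at the start of the episode above 0.04 m or angle between phone's own z axis and vertical above 0.5 rad).
It fails at once if the glue tube is shifted by more than 40 mm or upset (distance of glue_tube from where it was at the start of the episode above 0.04 m or angle between glue_tube's own z axis and vertical above 0.5 rad).
It fails at once if the gift box is shifted by more than 40 mm or upset (distance of gift_box from where it was at the start of the episode above 0.04 m or angle between gift_box's own z axis and vertical above 0.5 rad).
It fails at once if the hairpin is shifted by more than 40 mm or upset (distance of hairpin from where it was at the start of the episode above 0.04 m or angle between hairpin's own z axis and vertical above 0.5 rad).
Of pot1, pot2, pot3 only 2 to 3 are there at a start; the rules pass over those that are not, and their reading is None.
At some moment in a run one of pot1, pot2, pot3, lid1, lid2, lid3 may be knocked a few centimetres aside while the robot is not near it.
It also fails if it takes over 210 s, if anything falls off the work surface, if the arm or the gripper's body presses on something with over 40 N, if the wrist force passes 120 N, or if a joint passes its speed limit or range.

ROBOT

A 6-joint arm with a two-finger parallel gripper is mounted at the origin on the work surface. World frame = base frame: x ahead of the robot, y to its left, z up, the work surface at z = 0. Lengths are in mm, angles in rad, forces in N, time in s.
With the tool pointing down it reaches from about 300 to 775 mm from the base axis. Payload 14.6 kg.
Tool frame: the origin (TCP) lies midway between the tips of the shut fingers; the grasp point (between the pads) lies manip.grasp_offset behind it (manip.grasp_offset is the distance from the TCP to the grasp point, in mm); z points along the fingers, y is the direction in which the jaws open and shut (so a half turn about z gives the same grasp; the last joint's range is limited). The gripper opens to 94 mm and grips with 3 to 60 N. Pads are 16 mm wide; open, the fingers measure 119 mm over their backs; the gripper's body (75 mm by 177 mm) begins 78 mm behind the grasp point.
Start: joints at [-1.295, 0.3, 1.521, -0, 1.321, -0.067], TCP at [184.862, -517.992, 205.446] pointing down, gripper open.
Joint ranges: [-3.03, 3.03], [-0.79, 2.21], [0.23, 2.52], [-1.04, 4.18], [0, 3.07], [-2.55, 2.55]. Speed limits (rad/s): [2.22, 2.22, 2.57, 3.14, 3.14, 3.14].

INTERFACE

Orientations are given as [roll, pitch, yaw] about the fixed x, y, z axes, in that order (R = Rz(yaw) Ry(pitch) Rx(roll)).
In Python, from cell import monitor, vision, order, manip gives the robot as it stands.
- The arm moves only by the shell command python3 -m jog 'ROWS' [FORCE]. ROWS is JSON, a list of rows, each a list of 7 numbers: the shift along the tool's x, y, z in cm, then the turn, a rotation vector about the tool's x, y, z in rad, then the opening in per cent of the stroke, from 0 (shut) to 100 (fully open). In form: [[tx, ty, tz, rx, ry, rz, jaw], ...]. A call has 1 to 8 rows; each row shifts and turns the commanded pose from where the row before left it, along the tool's axes as they then stand; what a row does not reach is not made up. A row lasts 1/10 s, in which the tool goes at most 50 mm and 8.59 degrees, less where a joint would pass 70% of its speed; a pose out of reach is approached as far as the arm can. A call is refused whole if a number of a shift passes 5 or a number of a turn 0.15, either way. A call with a gripper value outside its range is refused whole. The fingers move at their own pace and stop on an object; FORCE is the grip in N (left out, the last holds). Time passes only in rows, so rows that do not move let the fingers close. It gives the time, the measured TCP pose, the force and the opening at its end, in the units of the state.
- monitor.read_state(): the state, without advancing time (a new reading comes with each control period).
- vision.camera(name): name is "scene" or "side" or "wrist"; returns a dict with "color" (384x512x3 uint8, blue, green, red), "fx", "fy", "cx", "cy" (pixels), "cam_to_world" (4x4, takes a point from camera to world coordinates); the wrist camera has in their place "tool_from_camera" (4x4, takes a point from camera to tool coordinates, whose origin is the TCP and whose axes are the flange's). Camera axes: x right, y down, z forward; pixel columns grow to the right and rows downward; lengths in mm; the calibration is good to about 2 mm. A picture is of the moment at which its call begins: read the wrist's pose just before it. There is no depth.
- order.sign_off(): hands the job in, once; it reports no verdict.
The state is a dict: "clock": time; "joints": joint angles; "qd": joint speeds; "effort": joint torques, N m; "eef_pos": TCP position; "eef_rot": TCP orientation; "wrist_force": force on the tool from outside, world axes, zero at the start; "moment": the same for the moment, N m; "finger_gap": finger opening in mm.
Only numpy, scipy, OpenCV 4.12 (cv2) and the standard library are available. Lean on these libraries where they do the work, as an engineer would, in place of code of your own. Each camera call takes 0.05 s, during which the arm holds its last target.

## Working session

There is one attempt and no reset: what is moved stays moved. The work goes in short steps, Python scripts to look and compute and a shell command to move; the robot and the scene stay as the last step left them, time stands still between calls to the robot, and variables do not carry over. Pictures are saved under pics/ and viewed, and the job is handed in when it is done.

```bash
ls; mkdir -p pics
python3 - <<'E'
from cell import monitor, vision, order, manip
import cv2
print(monitor.read_state()); print(manip.grasp_offset)
for n in ("scene","side","wrist"):
    c=vision.camera(n); cv2.imwrite(f"pics/{n}0.png",c["color"])
    print({k:v for k,v in c.items() if k!="color"})
E
```

```text
pics
{'clock': 0.0, 'joints': array([-1.29459366e+00,  3.00466596e-01,  1.52158697e+00, -8.26671402e-06,
        1.32068420e+00, -6.65691680e-02]), 'qd': array([ 0.00323704, -0.00155724,  0.00069631, -0.00026711,  0.00100967,
       -0.00056093]), 'effort': array([ 1.08571785e-03, -5.31812489e+01, -3.52735698e+01,  7.09031126e-02,
        2.44477938e-02, -1.05477916e-04]), 'eef_pos': array([ 184.79413797, -517.7485861 ,  204.88630855]), 'eef_rot': array([-3.14044955e+00, -6.81830583e-05,  3.42773848e-01]), 'wrist_force': array([ 0.66989869,  0.24872492, -0.05051912]), 'moment': array([ 0.01612765, -0.05376129, -0.00809724]), 'finger_gap': 94.09626222675311}
18.8
{'fx': 401.1442285881477, 'fy': 401.1442285881477, 'cx': 253.43421764579355, 'cy': 187.7221604336538, 'cam_to_world': array([[ 8.65153287e-01,  3.48406237e-01, -3.60725497e-01,
         9.91729513e+02],
       [ 5.01507391e-01, -6.01550547e-01,  6.21793597e-01,
        -7.96293416e+02],
       [-3.57852711e-04, -7.18853277e-01, -6.95161735e-01,
         9.79043748e+02],
       [ 0.00000000e+00,  0.00000000e+00,  0.00000000e+0
[... 255 characters left out ...]
-01,  4.93481238e-01, -5.18042961e-01,
         6.58684065e+02],
       [ 2.01024625e-02, -7.10237993e-01, -7.03674558e-01,
         9.97214774e+02],
       [ 0.00000000e+00,  0.00000000e+00,  0.00000000e+00,
         1.00000000e+00]])}
{'fx': 284.4658940203776, 'fy': 284.4658940203776, 'cx': 251.40296506638313, 'cy': 189.1799753337127, 'tool_from_camera': array([[ 9.83210383e-05, -9.63350024e-01, -2.68247502e-01,
         7.80795017e+01],
       [ 9.99999950e-01,  1.75172954e-04, -2.62562876e-04,
         1.16141062e+00],
       [ 2.99929660e-04, -2.68247463e-01,  9.63349993e-01,
        -1.78220302e+02],
       [ 0.00000000e+00,  0.00000000e+00,  0.00000000e+00,
         1.00000000e+00]])}
```

View pics/scene0.png

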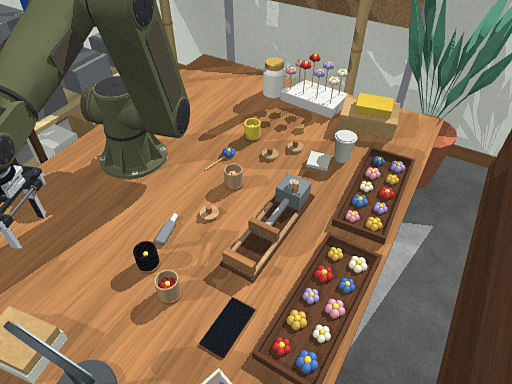

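View pics/side0.png

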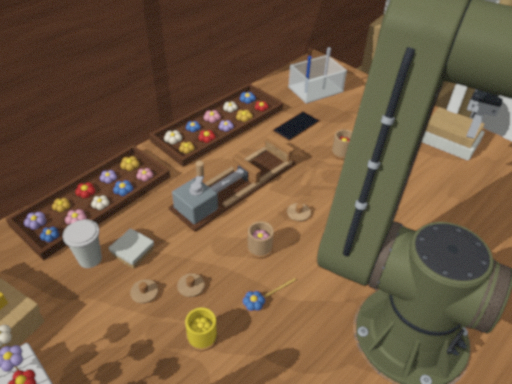

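View pics/wrist0.png

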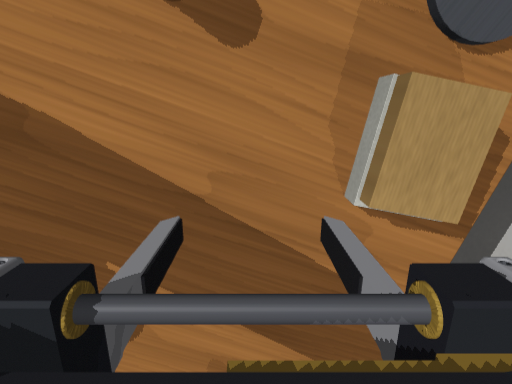

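Run:
```python
import cv2
a=cv2.imread("pics/scene0.png")
cv2.imwrite("pics/s_a.png",cv2.resize(a[160:290,190:330],None,fx=5,fy=4.6,interpolation=cv2.INTER_CUBIC)) if 0 else cv2.imwrite("pics/s_a.png",cv2.resize(a[165:285,210:330],None,fx=5,fy=5,interpolation=cv2.INTER_CUBIC))
cv2.imwrite("pics/s_b.png",cv2.resize(a[190:310,125:245],None,fx=5,fy=5,interpolation=cv2.INTER_CUBIC))
cv2.imwrite("pics/s_c.png",cv2.resize(a[110:230,190:350],None,fx=5,fy=5,interpolation=cv2.INTER_CUBIC))
```

```text
(no output)
```

View pics/s_a.png

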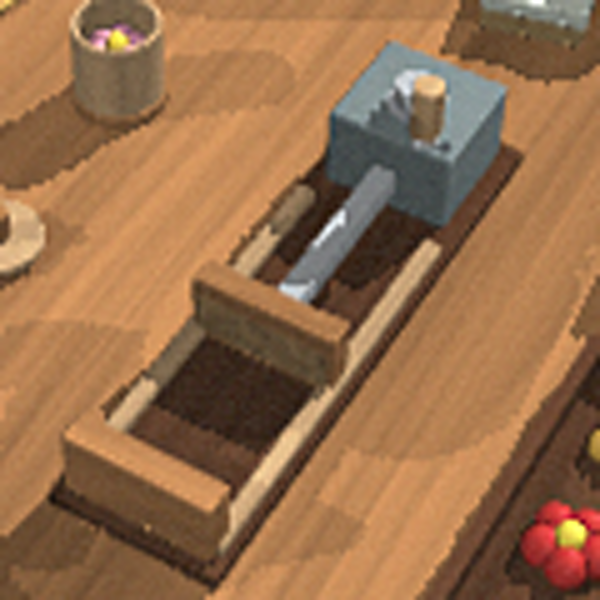

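View pics/s_b.png

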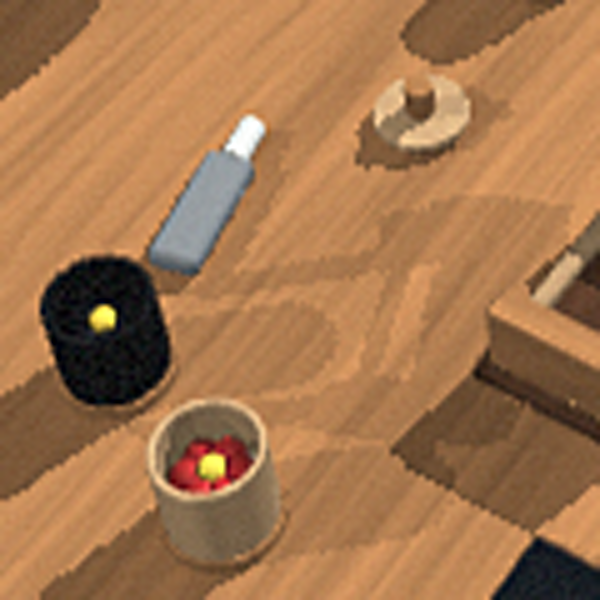

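View pics/s_c.png

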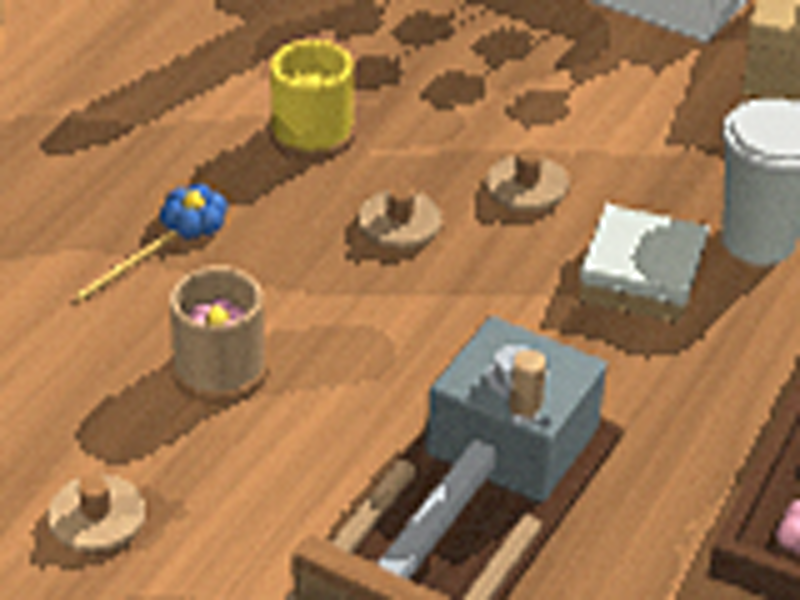

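```bash
cat > h.py <<'E'
import numpy as np, cv2
from cell import monitor, vision, manip
from scipy.optimize import least_squares
from scipy.spatial.transform import Rotation as R
def ray(c,u,v):
    d=np.array([(u-c["cx"])/c["fx"],(v-c["cy"])/c["fy"],1.])
    T=c["cam_to_world"]; return T[:3,3],T[:3,:3]@d
def onz(c,u,v,z):
    o,d=ray(c,u,v); return (o+d*(z-o[2])/d[2])
def proj(c,P):
    T=c["cam_to_world"]; P=np.atleast_2d(P); q=(P-T[:3,3])@T[:3,:3]
    return np.c_[c["fx"]*q[:,0]/q[:,2]+c["cx"],c["fy"]*q[:,1]/q[:,2]+c["cy"]]
def wrist():
    s=monitor.read_state(); c=vision.camera("wrist")
    T=np.eye(4);T[:3,:3]=R.from_euler("xyz",s["eef_rot"]).as_matrix();T[:3,3]=s["eef_pos"]
    c["cam_to_world"]=T@c["tool_from_camera"]; return c,s
def crop(img,u0,v0,u1,v1,f,name):
    cv2.imwrite("pics/"+name,cv2.resize(img[v0:v1,u0:u1],None,fx=f,fy=f,interpolation=cv2.INTER_CUBIC))
E
python3 - <<'E'
from h import *
c=vision.camera("scene")
k=lambda u,v:(210+u/5,165+v/5)
obs=[((-50,-193,62),k(65,438)),((-50,-171,62),k(100,413)),((50,-193,62),k(223,518)),((50,-171,62),k(230,487)),((-58,-200,12),k(52,494)),((58,-200,12),k(215,582)),((58,200,12),k(522,155))]
M=np.array([o[0] for o in obs],float);U=np.array([o[1] for o in obs])
def W(p,M):
    a=p[2];return np.c_[p[0]+M[:,0]*np.cos(a)-M[:,1]*np.sin(a),p[1]+M[:,0]*np.sin(a)+M[:,1]*np.cos(a),M[:,2]]
r=least_squares(lambda p:(proj(c,W(p,M))-U).ravel(),[600,-200,0.]); print("cradle",r.x,r.fun.round(1))
p=r.x
def tocr(P):
    d=P[:2]-p[:2];a=p[2];return np.array([d[0]*np.cos(a)+d[1]*np.sin(a),-d[0]*np.sin(a)+d[1]*np.cos(a)])
print("knob", tocr(onz(c,*k(430,82),135)), onz(c,*k(430,82),135))
# jaw top corners z=62
for q in [(193,285),(205,265),(350,328),(347,345)]: print("jaw",tocr(onz(c,*k(*q),62)))
b=lambda u,v:(125+u/5,190+v/5); cc=lambda u,v:(190+u/5,110+v/5)
for n,q,z in [("potred",b(209,445),70),("black",b(101,300),70),("lidA knobtop",b(421,88),36),("potpink",cc(217,299),70),("lidA",cc(95,489),36),("lidB",cc(400,202),36),("lidC",cc(527,163),36),("yellow",cc(313,65),70),("cup",cc(762,250),0)]:
    P=onz(c,*q,z);print(n,P.round(1),np.hypot(*P[:2]).round())
E
```

```text
cradle [ 6.28194603e+02 -5.52519767e+01 -2.15614760e-02] [ 0.   0.2 -2.6 -0.1 -1.2 -0.3  1.5  0.2 -0.1 -0.   1.5  0.4  1.  -1. ]
knob [ 22.60544188 104.27824397] [653.04300956  48.51465997 135.        ]
jaw [-49.00624622 -58.07447319]
jaw [-51.25811179 -40.56661457]
jaw [ 48.18025031 -38.34313859]
jaw [ 52.8770995  -50.63144627]
potred [ 496.  -397.6   70. ] 636.0
black [ 383.1 -353.3   70. ] 521.0
lidA knobtop [ 425.4 -103.7   36. ] 438.0
potpink [416.6  58.7  70. ] 421.0
lidA [ 425.3 -104.7   36. ] 438.0
lidB [455.3 252.1  36. ] 520.0
lidC [516.8 342.6  36. ] 620.0
yellow [334.5 330.3  70. ] 470.0
cup [699.1 378.4  -0. ] 795.0
```

```bash
python3 -m jog '[[0,0,0,0,0,-0.15,100],[0,0,0,0,0,-0.15,100],[0,0,0,0,0,-0.15,100],[0,0,0,0,0,-0.15,100],[0,0,0,0,0,-0.15,100],[0,0,0,0,0,-0.15,100],[0,0,0,0,0,-0.15,100],[0,0,0,0,0,-0.15,100]]' 30; python3 -m jog '[[4,4,0,0,0,0,100],[4,4,0,0,0,0,100],[4,3.5,0,0,0,0,100],[4,3.5,0,0,0,0,100],[4,3.5,0,0,0,0,100],[4,3.5,0,0,0,0,100],[4,3.5,0,0,0,0,100],[4,3,0,0,0,0,100]]'
```

```text
clock: 1.0
eef_pos: [184.8, -517.9, 205.3]
eef_rot: [-3.142, -0.0, 1.549]
wrist_force: [-0.3, -0.7, 0.1]
finger_gap: 94.1
clock: 1.8
eef_pos: [459.6, -225.0, 205.4]
eef_rot: [3.141, 0.0, 1.543]
wrist_force: [1.2, -0.1, -0.5]
finger_gap: 94.2
```

```bash
python3 -m jog '[[3.5,3.5,-1,0,0,0,100],[3.5,3.5,-1,0,0,0,100],[3.5,3.5,-1,0,0,0,100],[3.5,3.5,-1,0,0,0,100],[3,3,-1,0,0,0,100],[3,2.5,-1,0,0,0,100],[0,0,0,0,0,0,100]]'
python3 - <<'E'
from h import *
c,s=wrist(); cv2.imwrite("pics/w1.png",c["color"]); print(s["eef_pos"],s["eef_rot"])
print(proj(c,[[653,48.5,135],[635,85,114],[417,59,70]]))
E
```

```text
clock: 2.5
eef_pos: [659.5, -30.0, 265.0]
eef_rot: [3.141, -0.001, 1.547]
wrist_force: [-0.0, -0.9, -0.9]
finger_gap: 93.9
[659.51586418 -29.96577215 265.03268903] [ 3.14095049e+00 -5.04278278e-04  1.54658468e+00]
[[242.90175274 108.84578215]
 [225.7294424   74.26712101]
 [ 56.76425119 105.14732247]]
```

View pics/w1.png

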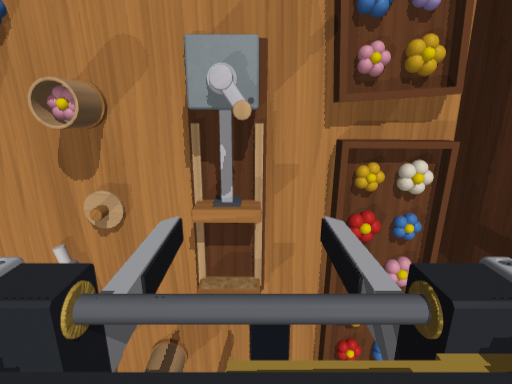

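Run:
```python
from h import *
c,s=wrist(); crop(c["color"],170,20,290,300,2.1,"w1c.png"); crop(c["color"],180,25,280,125,6,"w1k.png")
```

```text
(no output)
```

View pics/w1c.png

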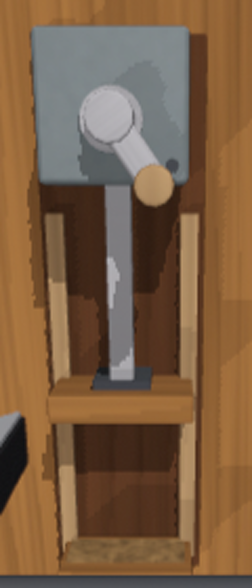

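View pics/w1k.png

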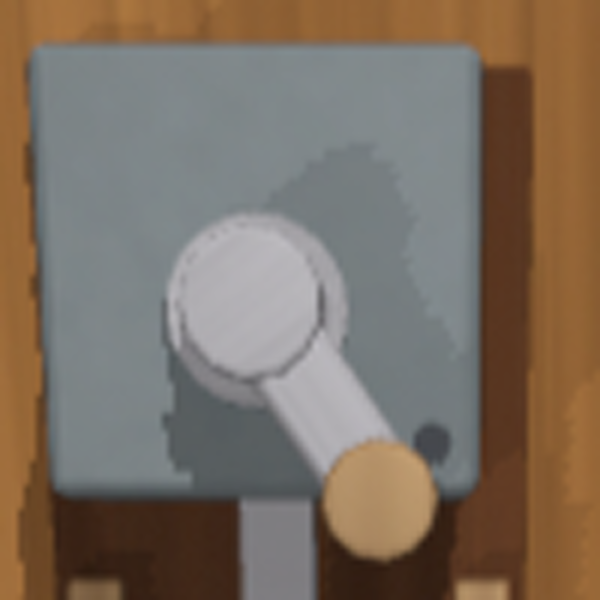

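Run:
```python
from h import *
c,s=wrist()
print("knob",onz(c,243.3,108.2,135),"spindle",onz(c,221.5,76,100))
for u,v in [(196.2,121.4),(259.5,121.4)]: print(onz(c,u,v,20))
# jaw top corners z 62: front edge/back edge
f=lambda u,v:(170+u/2.1,20+v/2.1)
for q in [(50,395),(193,395)]: print("jaw front/back",onz(c,*f(*q),62))
```

```text
knob [651.48298661  45.89618979 135.        ] spindle [627.13112829  81.6410552  100.        ]
[579.39663797  30.20500427  20.        ]
[670.9054923   27.76665757  20.        ]
jaw front/back [574.68596767 -87.55807     62.        ]
jaw front/back [670.98746694 -90.06377827  62.        ]
```

```bash
python3 -m jog '[[3.8,-0.4,0,0,0,0,100],[3.8,-0.5,0,0,0,0,100],[0,0,4,0,0,0,100],[0,0,4,0,0,0,100],[0,0,4,0,0,0,100],[0,0,2,0,0,0,100],[0,0,0,0,0,0,100]]'
python3 - <<'E'
from h import *
c,s=wrist(); cv2.imwrite("pics/w2.png",c["color"]); print(s["eef_pos"],s["eef_rot"])
E
```

```text
clock: 3.35
eef_pos: [648.8, 41.4, 122.0]
eef_rot: [-3.136, 0.0, 1.541]
wrist_force: [-0.1, -0.9, 1.0]
finger_gap: 93.5
[648.79833756  41.36300262 122.00576407] [-3.13612902e+00  2.74393345e-04  1.54127548e+00]
```

View pics/w2.png

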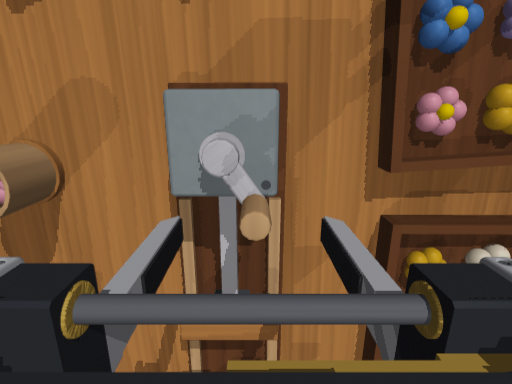

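Run:
```python
from h import *
c,s=wrist(); print(s["eef_pos"],s["eef_rot"]); print(onz(c,255.5,231,135)); crop(c["color"],180,140,300,260,5,"w2c.png")
```

```text
[649.94774712  41.53262076 124.5949298 ] [-3.13971220e+00  1.58053009e-04  1.54148366e+00]
[653.17132979  44.00117565 135.        ]
```

View pics/w2c.png

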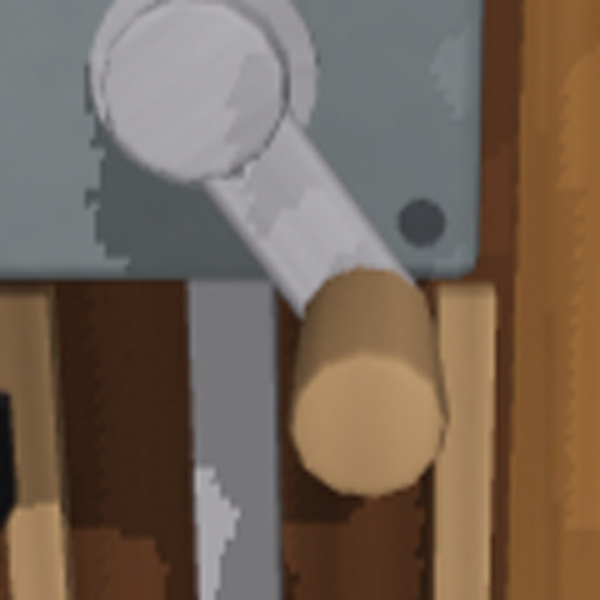

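Run:
```python
from h import *
c,s=wrist(); print(s["eef_pos"],s["eef_rot"]); print(onz(c,253.6,224.8,135))
```

```text
[650.75544283  41.7315069  126.18114542] [3.14080206e+00 4.09851297e-05 1.54166494e+00]
[652.84399515  47.82339786 135.        ]
```

```bash
python3 -m jog '[[0.5,0.15,1.2,0,0,0,100],[0,0,1.2,0,0,0,100],[0,0,0,0,0,0,20],[0,0,0,0,0,0,10],[0,0,0,0,0,0,10],[0,0,0,0,0,0,10],[0,0,0,0,0,0,10],[0,0,0,0,0,0,10]]' 25
```

```text
clock: 4.3
eef_pos: [652.4, 47.6, 101.3]
eef_rot: [3.141, -0.0, 1.543]
wrist_force: [0.0, 0.5, -0.1]
finger_gap: 49.4
```

```bash
python3 -m jog '[[0,0,0,0,0,0,10],[0,0,0,0,0,0,10],[0,0,0,0,0,0,10],[0,0,0,0,0,0,10],[0,0,0,0,0,0,10],[0,0,0,0,0,0,10]]'
```

```text
clock: 4.9
eef_pos: [652.0, 47.8, 101.0]
eef_rot: [-3.141, -0.0, 1.543]
wrist_force: [-4.3, 2.3, 1.9]
finger_gap: 20.5
```

```bash
cat > arc.py <<'E'
from h import *
def arc(knob,cen,step,n,yaw):
    r=np.array(knob)-cen; ph=np.arctan2(r[1],r[0]); cur=np.array(knob,float); ex=np.array([np.cos(yaw),np.sin(yaw)]); ey=np.array([np.sin(yaw),-np.cos(yaw)])
    for i in range(n):
        ph+=step; t=np.array(cen)+45*np.array([np.cos(ph),np.sin(ph)]); d=t-cur; cur=t; print(i,round(d@ex/10,2),round(d@ey/10,2),t.round(1))
E
python3 -c "
from arc import *
arc([652.2,47.7],[627.5,85.2],0.4,11,1.543)"
```

```text
0 1.29 1.24 [664.9  60.2]
1 1.67 0.63 [671.7  76.8]
2 1.79 -0.07 [671.5  94.7]
3 1.62 -0.76 [664.3 111. ]
4 1.19 -1.33 [651.4 123.3]
5 0.58 -1.69 [634.6 129.6]
6 -0.12 -1.78 [616.8 128.9]
7 -0.81 -1.6 [600.6 121.3]
8 -1.37 -1.15 [588.7 107.9]
9 -1.71 -0.53 [582.9  91. ]
10 -1.78 0.17 [584.1  73.2]
```

```bash
python3 -m jog '[[0.65,0.62,0,0,0,0,10],[0.65,0.62,0,0,0,0,10],[0.85,0.3,0,0,0,0,10],[0.85,0.3,0,0,0,0,10]]' 30;python3 -m jog '[[1.79,-0.07,0,0,0,0,10],[0,0,0,0,0,0,10]]'
```

```text
clock: 5.3
eef_pos: [671.0, 76.5, 100.8]
eef_rot: [-3.139, 0.001, 1.542]
wrist_force: [-14.6, -2.6, 6.5]
finger_gap: 20.9
clock: 5.5
eef_pos: [670.2, 96.4, 100.9]
eef_rot: [-3.138, 0.0, 1.544]
wrist_force: [-10.8, 2.9, 5.3]
finger_gap: 20.5
```

```bash
python3 -m jog '[[1.6,-0.85,0,0,0,0,10],[1.15,-1.37,0,0,0,0,10],[0.57,-1.7,0,0,0,0,10],[0,0,0,0,0,0,10]]' 30; python3 -m jog '[[-0.12,-1.78,0,0,0,0,10],[-0.81,-1.6,0,0,0,0,10],[-1.37,-1.15,0,0,0,0,10],[0,0,0,0,0,0,10]]'
```

```text
clock: 5.9
eef_pos: [632.0, 130.0, 101.3]
eef_rot: [-3.141, 0.0, 1.544]
wrist_force: [-5.5, 2.9, -1.6]
finger_gap: 20.1
clock: 6.3
eef_pos: [586.6, 106.2, 101.5]
eef_rot: [-3.141, 0.001, 1.542]
wrist_force: [-6.4, -2.3, 3.6]
finger_gap: 20.3
```

```bash
python3 -m jog '[[-1.71,-0.5,0,0,0,0,10],[-1.78,0.17,0,0,0,0,10],[0,0,0,0,0,0,10]]'
python3 - <<'E'
import numpy as np
from scipy.optimize import least_squares
P=np.array([(652.2,47.7),(670.2,96.4),(632,130),(586.6,106.2)])
print(least_squares(lambda c:np.hypot(*(P-c).T)-45,[627,85]))
E
```

```text
clock: 6.6
eef_pos: [583.7, 70.7, 101.3]
eef_rot: [3.141, 0.001, 1.541]
wrist_force: [-2.6, -6.4, 5.1]
finger_gap: 20.3
     message: `ftol` termination condition is satisfied.
     success: True
      status: 2
         fun: [ 3.399e-01 -5.195e-03  1.742e-01  2.342e-01]
           x: [ 6.266e+02  8.515e+01]
        cost: 0.1003797191719526
         jac: [[-5.638e-01  8.259e-01]
               [-9.682e-01 -2.501e-01]
               [-1.188e-01 -9.929e-01]
               [ 8.851e-01 -4.655e-01]]
        grad: [-3.028e-07 -2.246e-07]
  optimality: 3.028165359297841e-07
 active_mask: [ 0.000e+00  0.000e+00]
        nfev: 4
        njev: 4
```

```bash
python3 -m jog '[[0,0,0,0,0,0,100],[0,0,0,0,0,0,100],[0,0,0,0,0,0,100],[0,0,0,0,0,0,100],[0,0,-2,0,0,0,100],[0,0,-4,0,0,0,100],[-1,-4,-4,0,0,0,100],[-2,-4,-3,0,0,0,100]]'; python3 -m jog '[[-2,-4,0,0,0,0,100],[-1,-4,0,0,0,0,100],[-1,0,0,0,0,0,100],[0,0,0,0,0,0,100],[0,0,0,0,0,0,100]]';  python3 - <<'E'
from h import *
c,s=wrist(); cv2.imwrite("pics/w3.png",c["color"]); print(s["eef_pos"],s["eef_rot"])
d=vision.camera("scene");cv2.imwrite("pics/scene1.png",d["color"])
E
```

```text
clock: 7.4
eef_pos: [509.7, 48.1, 225.1]
eef_rot: [3.141, -0.0, 1.544]
wrist_force: [0.6, -0.0, 0.9]
finger_gap: 81.1
clock: 7.9
eef_pos: [430.0, 9.9, 223.9]
eef_rot: [3.141, -0.0, 1.542]
wrist_force: [0.4, 0.3, -0.5]
finger_gap: 94.0
[429.99653771   9.89032924 223.86511599] [ 3.14112799e+00 -6.63727101e-05  1.54246606e+00]
```

View pics/w3.png

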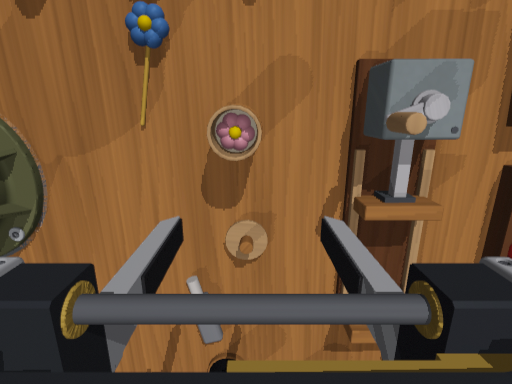

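View pics/scene1.png

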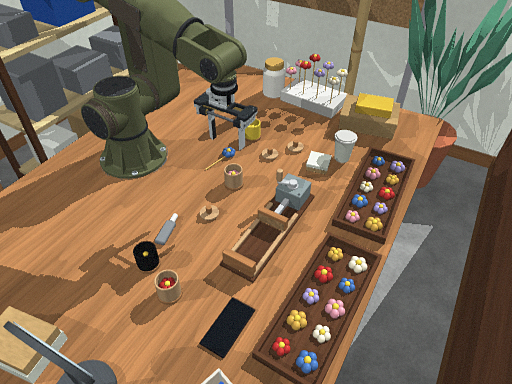

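Run:
```python
from h import *
c,s=wrist(); print(s["eef_pos"],s["eef_rot"]); 
crop(c["color"],190,90,280,180,6,"w3c.png")
print(onz(c,234.5,132.5,70),[onz(c,u,v,70).round(1) for u,v in((207,132),(261,132))]); print("lid",onz(c,246,243,36))
```

```text
[429.88427764  10.12828359 223.47144869] [-3.14108165e+00 -1.18802278e-04  1.54315357e+00]
[412.22776878  62.8744717   70.        ] [array([380.7,  64.3,  70. ]), array([442.6,  62.6,  70. ])]
lid [419.66769836 -92.91646667  36.        ]
```

View pics/w3c.png

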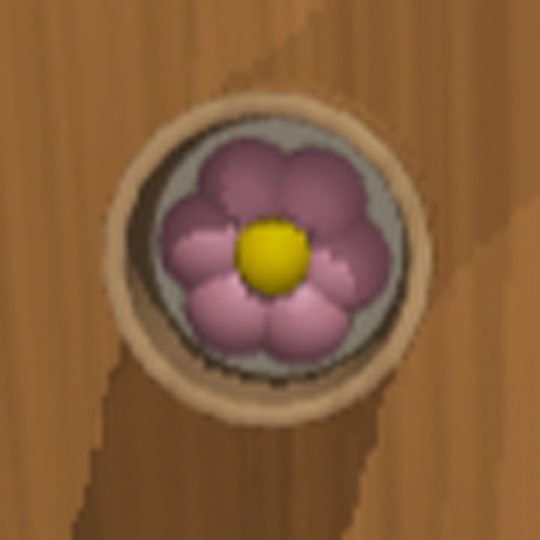

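```bash
python3 -m jog '[[2.6,-0.9,2,0,0,0,100],[2.6,-0.9,2,0,0,0,100],[0,0,3,0,0,0,100],[0,0,3,0,0,0,100],[0,0,3,0,0,0,100],[0,0,3,0,0,0,100],[0,0,1.8,0,0,0,100],[0,0,1.5,0,0,0,100]]'
python3 - <<'E'
from h import *
c,s=wrist(); print(s["eef_pos"],s["eef_rot"]);cv2.imwrite("pics/w4.png",c["color"])
E
```

```text
clock: 8.85
eef_pos: [412.4, 62.6, 29.1]
eef_rot: [-3.14, 0.0, 1.543]
wrist_force: [0.2, 0.1, 0.3]
finger_gap: 93.8
[412.41513852  62.59118386  29.10726567] [-3.13970757e+00  1.47408358e-04  1.54328483e+00]
```

View pics/w4.png

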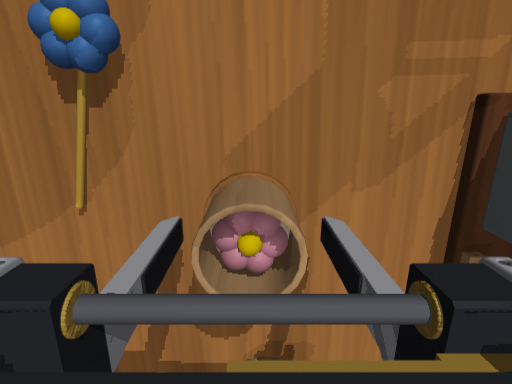

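```bash
python3 - <<'E'
from h import *
c,s=wrist(); print(s["eef_pos"])
a=np.linspace(0,2*np.pi,60); 
for y in (58,62.6,66):
    q=proj(c,np.c_[412.4+32*np.cos(a),y+32*np.sin(a),70+0*a]); print(y,q.min(0),q.max(0))
E
python3 -m jog '[[0,0,0,0,0,0,50],[0,0,0,0,0,0,50],[0,0,0,0,0,0,50],[0,0,0,0,0,0,50],[0,0,0,0,0,0,50],[0,0,0,0,0,0,50]]' 20
```

```text
[411.52106145  62.51915757  27.53554483]
58 [192.26023798 211.46946415] [311.72885713 317.8870715 ]
62.6 [191.54144646 202.83481829] [311.98258076 310.99574319]
66 [191.00260309 196.35640933] [312.17279089 305.83358424]
clock: 9.55
eef_pos: [412.7, 62.3, 31.1]
eef_rot: [3.141, -0.0, 1.543]
wrist_force: [-2.2, 0.8, 6.6]
finger_gap: 62.8
```

```bash
python3 -m jog '[[0,0,-2,0,0,0,50],[0,0,-4,0,0,0,50],[-2,1.5,-4,0,0,0,50],[-4,3.5,0,0,0,0,50],[-4,3.5,0,0,0,0,50],[-4,3.5,0,0,0,0,50],[-4,3.5,0,0,0,0,50],[-4,3.5,0,0,0,0,50]]'; python3 -m jog '[[-2,2,0,0,0,0,50],[-0.35,0.43,0,0,0,0,50],[0,0,0,0,0,0,50],[0,0,0,0,0,0,50]]';  python3 - <<'E'
from h import *
c,s=wrist(); print(s["eef_pos"],s["eef_rot"]);cv2.imwrite("pics/w5.png",c["color"])
E
```

```text
clock: 10.35
eef_pos: [587.2, -152.6, 130.4]
eef_rot: [-3.141, -0.0, 1.543]
wrist_force: [1.2, 0.0, -2.0]
finger_gap: 63.0
clock: 10.75
eef_pos: [609.4, -174.1, 130.5]
eef_rot: [-3.141, -0.0, 1.543]
wrist_force: [0.3, 1.2, -1.6]
finger_gap: 62.9
[ 609.38071096 -174.10170564  130.47457939] [-3.14076452e+00 -3.94576958e-04  1.54336232e+00]
```

View pics/w5.png

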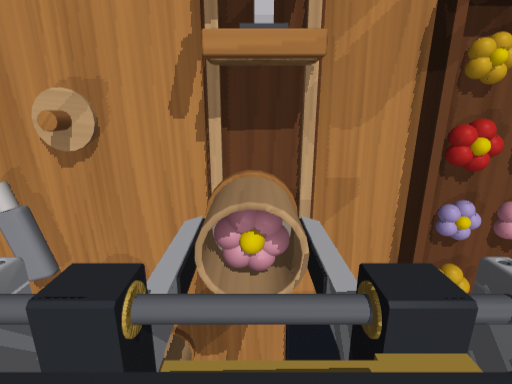

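Run:
```python
from h import *
c,s=wrist(); print(s["eef_pos"]); crop(c["color"],180,0,350,200,3.0,"w5c.png")
```

```text
[ 609.46973291 -173.98074904  130.811126  ]
```

View pics/w5c.png

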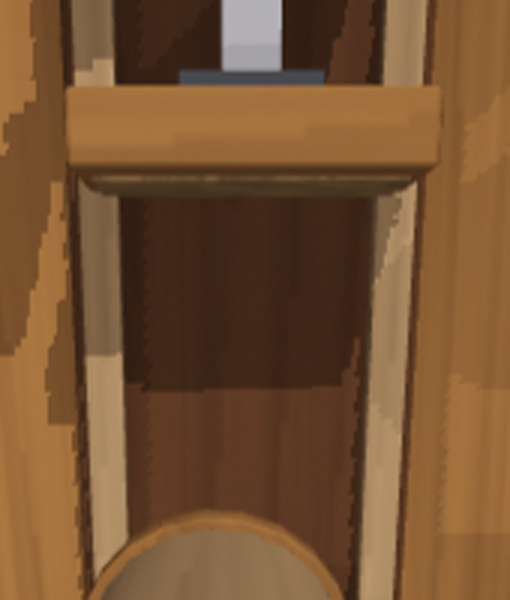

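Run:
```python
from h import *
c,s=wrist(); print(s["eef_pos"])
for u,v,z in [(261.5,150,20),(262,73,20),(264.3,54.5,62)]:
    P=onz(c,u,v,z); ax=626.6+(P[1]-85.2)*0.024; print(P, "axis x by spindle",ax)
```

```text
[ 609.55389468 -174.0446042   131.02011237]
[ 621.23392215 -136.45369746   20.        ] axis x by spindle 621.2803112609794
[622.98273032 -63.52588838  20.        ] axis x by spindle 623.0305786787769
[623.49683618 -54.72887814  62.        ] axis x by spindle 623.2417069246347
```

```bash
python3 -m jog '[[-1.27,1.09,0,0,0,0,50],[0,0,4,0,0,0,50],[0,0,3,0,0,0,50],[0,0,1,0,0,0,50],[0,0,0,0,0,0,50],[0,0,0,0,0,0,50]]'
```

```text
clock: 11.5
eef_pos: [621.3, -188.0, 52.6]
eef_rot: [3.139, 0.001, 1.543]
wrist_force: [0.5, -0.4, -2.0]
finger_gap: 63.0
```

```bash
python3 -m jog '[[0.1,-0.1,0.5,0,0,0,50],[0,0,0.35,0,0,0,50],[0,0,0,0,0,0,50],[0,0,0,0,0,0,50]]'
```

```text
clock: 11.9
eef_pos: [620.0, -187.0, 43.0]
eef_rot: [3.14, 0.0, 1.543]
wrist_force: [0.6, 1.3, 3.6]
finger_gap: 62.8
```

```bash
python3 -m jog '[[0,0,0,0,0,0,100],[0,0,0,0,0,0,100],[0,0,0,0,0,0,100],[0,0,0,0,0,0,100],[0,0,-2,0,0,0,100],[0,0,-4,0,0,0,100],[0,0,-4,0,0,0,100],[0,0,-4,0,0,0,100]]';  python3 -m jog '[[-4,-3,-2,0,0,0,100],[-4,-3,-2,0,0,0,100],[-4,-3,0,0,0,0,100],[-4,-3,0,0,0,0,100],[-4,0,0,0,0,0,100],[-4,0,0,0,0,0,100],[0,0,0,0,0,0,100],[0,0,0,0,0,0,100]]'
python3 - <<'E'
from h import *
c,s=wrist(); print(s["eef_pos"],s["eef_rot"]);cv2.imwrite("pics/w6.png",c["color"])
d=vision.camera("scene");cv2.imwrite("pics/scene2.png",d["color"])
E
```

```text
clock: 12.7
eef_pos: [619.3, -186.9, 183.8]
eef_rot: [-3.141, -0.0, 1.543]
wrist_force: [0.3, 0.1, -0.7]
finger_gap: 94.2
clock: 13.5
eef_pos: [497.0, -418.3, 218.8]
eef_rot: [-3.141, -0.001, 1.542]
wrist_force: [-0.1, -0.8, -0.1]
finger_gap: 93.8
[ 496.96234346 -418.29487576  218.77108605] [-3.14100960e+00 -6.61030693e-04  1.54161351e+00]
```

View pics/w6.png

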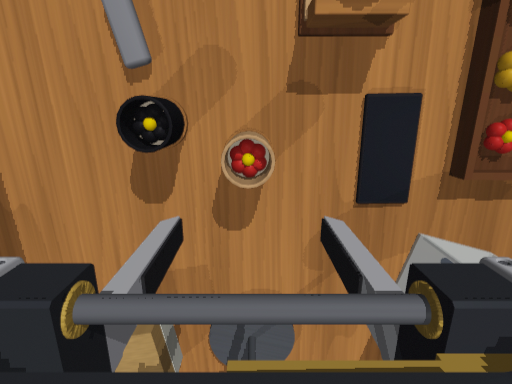

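View pics/scene2.png

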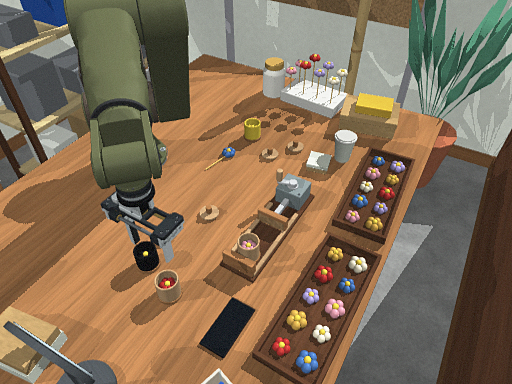

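Run:
```python
from h import *
c,s=wrist(); print(s["eef_pos"]); crop(c["color"],200,110,300,210,6,"w6c.png")
print("pot",onz(c,248,160,70)); print("lampbase",onz(c,250,340,10)); print("black",onz(c,150,124,70))
d=vision.camera("scene"); print("lamp scene",onz(d,90,375,10),onz(d,10,325,150))
crop(d["color"],0,250,240,384,3.3,"lamp.png")
```

```text
[ 497.56692676 -417.12831798  219.37042547]
pot [ 494.5490511  -395.91174267   70.        ]
lampbase [ 487.65238726 -707.13715364   10.        ]
black [ 385.66974126 -352.11878815   70.        ]
lamp scene [ 474.07296889 -667.82646389   10.        ] [ 316.3749833  -697.97090024  150.        ]
```

View pics/w6c.png

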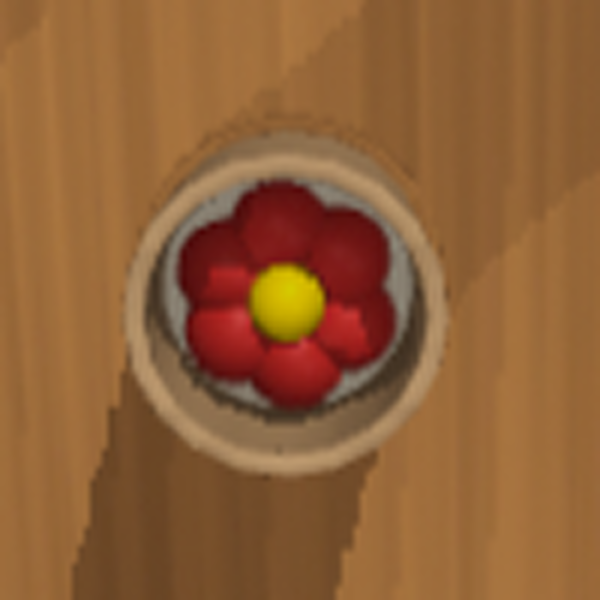

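View pics/lamp.png

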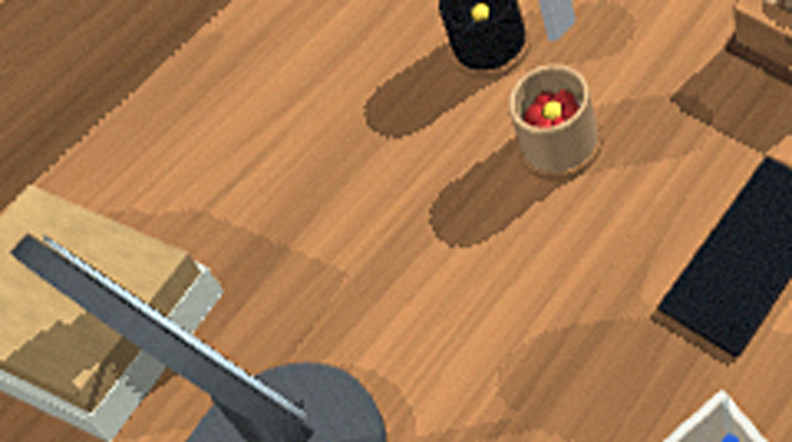

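```bash
python3 -m jog '[[1.94,-0.31,2,0,0,0,100],[0,0,4,0,0,0,100],[0,0,4,0,0,0,100],[0,0,4,0,0,0,100],[0,0,3,0,0,0,100],[0,0,1.8,0,0,0,100],[0,0,0,0,0,0,90],[0,0,0,0,0,0,70]]'; python3 -m jog '[[0,0,0,0,0,0,50],[0,0,0,0,0,0,50],[0,0,0,0,0,0,50],[0,0,0,0,0,0,50],[0,0,0,0,0,0,50]]' 20;  python3 - <<'E'
from h import *
c,s=wrist(); print(s["eef_pos"],s["eef_rot"]);cv2.imwrite("pics/w7.png",c["color"])
E
```

```text
clock: 14.5
eef_pos: [495.3, -398.2, 32.4]
eef_rot: [3.141, 0.001, 1.544]
wrist_force: [0.0, -0.5, 1.0]
finger_gap: 81.3
clock: 15.0
eef_pos: [495.1, -398.7, 32.6]
eef_rot: [3.141, 0.001, 1.543]
wrist_force: [-1.7, 2.2, 7.5]
finger_gap: 62.7
[ 495.08004723 -398.71038459   32.63389163] [3.14055695e+00 9.66899005e-04 1.54286280e+00]
```

View pics/w7.png

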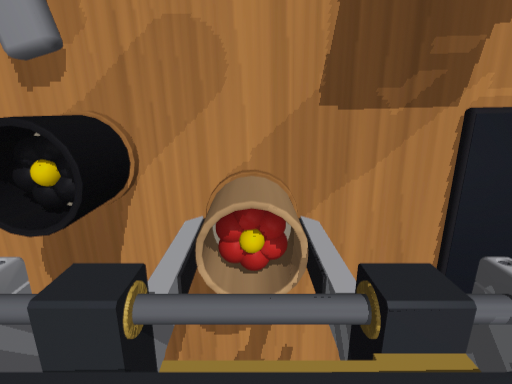

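```bash
python3 -m jog '[[0,0,-2,0,0,0,50],[0,0,-4,0,0,0,50],[0,0,-4,0,0,0,50],[4,1.5,-2,0,0,0,50],[4,1.5,0,0,0,0,50],[4,1.5,0,0,0,0,50],[4,1.5,0,0,0,0,50],[4,1.5,0,0,0,0,50]]'; python3 -m jog '[[4,1.5,0,0,0,0,50],[2.5,1.5,0,0,0,0,50],[1.5,1,0,0,0,0,50],[0,0,0,0,0,0,50],[0,0,0,0,0,0,50],[0,0,0,0,0,0,50]]';  python3 - <<'E'
from h import *
c,s=wrist(); print(s["eef_pos"],s["eef_rot"]);cv2.imwrite("pics/w8.png",c["color"])
E
```

```text
clock: 15.85
eef_pos: [575.6, -198.9, 151.6]
eef_rot: [3.141, 0.0, 1.543]
wrist_force: [0.9, 0.3, -3.3]
finger_gap: 62.4
clock: 16.45
eef_pos: [617.1, -123.0, 151.3]
eef_rot: [-3.141, 0.0, 1.541]
wrist_force: [0.3, 0.0, -2.5]
finger_gap: 62.2
[ 617.08797121 -123.01022258  151.3054511 ] [-3.14131806e+00  1.46917257e-04  1.54148546e+00]
```

View pics/w8.png

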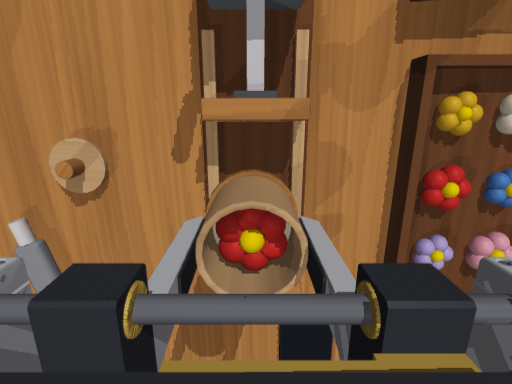

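```bash
python3 -m jog '[[0.95,0.45,0,0,0,0,50],[0,0,4,0,0,0,50],[0,0,3,0,0,0,50],[0,0,2,0,0,0,50],[0,0,0.8,0,0,0,50],[0,0,0,0,0,0,50],[0,0,0,0,0,0,50]]'
```

```text
clock: 17.2
eef_pos: [623.0, -112.5, 54.6]
eef_rot: [3.14, 0.0, 1.543]
wrist_force: [-0.1, -1.2, -2.1]
finger_gap: 62.3
```

```bash
python3 -m jog '[[-0.1,-0.1,0.5,0,0,0,50],[0,0,0.45,0,0,0,50],[0,0,0,0,0,0,50],[0,0,0,0,0,0,50]]'
```

```text
clock: 17.6
eef_pos: [621.5, -113.5, 44.2]
eef_rot: [3.141, 0.0, 1.543]
wrist_force: [-0.2, -0.7, 0.5]
finger_gap: 62.2
```

```bash
python3 -m jog '[[0,0,0,0,0,0,100],[0,0,0,0,0,0,100],[0,0,0,0,0,0,100],[0,0,0,0,0,0,100],[0,0,-2,0,0,0,100],[0,0,-4,0,0,0,100],[0,0,-4,0,0,0,100],[0,0,-4,0,0,0,100]]';  python3 -m jog '[[0,0,-3,0,0,0,100],[-3,0,-3,0,0,0,100],[-3,0,0,0,0,0,100],[0,0,0,0,0,0,100],[0,0,0,0,0,0,100]]'
python3 - <<'E'
from h import *
c,s=wrist(); print(s["eef_pos"],s["eef_rot"]);cv2.imwrite("pics/w9.png",c["color"])
d=vision.camera("scene");crop(d["color"],200,150,330,290,4,"scene3.png")
E
```

```text
clock: 18.4
eef_pos: [621.0, -113.3, 185.5]
eef_rot: [-3.141, -0.0, 1.543]
wrist_force: [-0.5, -0.4, 0.1]
finger_gap: 94.3
clock: 18.9
eef_pos: [619.4, -173.5, 243.3]
eef_rot: [-3.141, -0.0, 1.542]
wrist_force: [0.3, -0.1, 0.3]
finger_gap: 93.8
[ 619.37934198 -173.45214325  243.30862095] [-3.14079237e+00 -4.35202849e-04  1.54183024e+00]
```

View pics/w9.png

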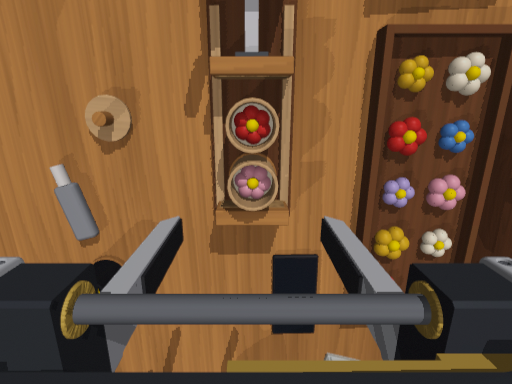

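View pics/scene3.png

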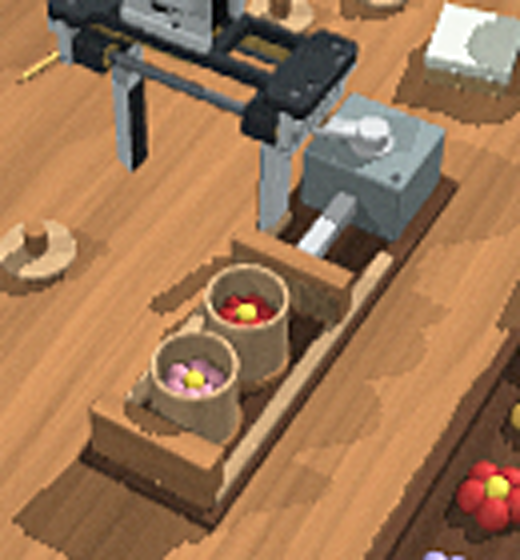

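```bash
python3 -m jog '[[4,-0.7,0,0,0,0,100],[4,-0.7,0,0,0,0,100],[4,-0.7,0,0,0,0,100],[4,-0.7,0,0,0,0,100],[4,-0.7,0,0,0,0,100],[3,-0.6,0,0,0,0,100],[1.2,-0.1,0,0,0,0,100],[0,0,0,0,0,0,100]]';  python3 -m jog '[[0,0,4,0,0,0,100],[0,0,4,0,0,0,100],[0,0,2,0,0,0,100],[0,0,0,0,0,0,100]]'
python3 - <<'E'
from h import *
c,s=wrist(); print(s["eef_pos"],s["eef_rot"]);cv2.imwrite("pics/w10.png",c["color"])
E
```

```text
clock: 19.8
eef_pos: [584.2, 71.3, 243.8]
eef_rot: [-3.141, 0.0, 1.546]
wrist_force: [0.7, 0.2, -0.2]
finger_gap: 93.9
clock: 20.2
eef_pos: [583.3, 68.4, 140.9]
eef_rot: [-3.136, 0.001, 1.542]
wrist_force: [-0.0, 0.0, 0.4]
finger_gap: 94.0
[583.2528268   68.42515283 140.85499072] [-3.13629955e+00  6.04273190e-04  1.54166858e+00]
```

View pics/w10.png

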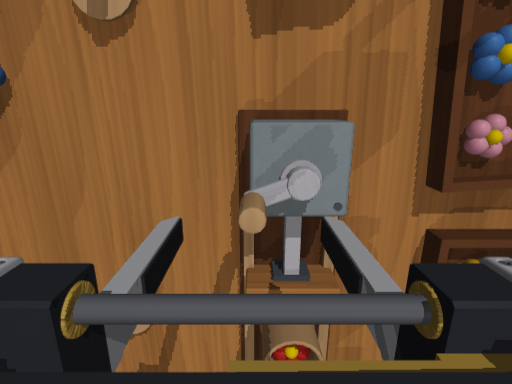

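```bash
python3 -m jog '[[0.2,0,2,0,0,0,100],[0,0,2,0,0,0,100],[0,0,0,0,0,0,10],[0,0,0,0,0,0,10],[0,0,0,0,0,0,10],[0,0,0,0,0,0,10],[0,0,0,0,0,0,10],[0,0,0,0,0,0,10]]' 30; python3 -m jog '[[0,0,0,0,0,0,10],[0,0,0,0,0,0,10],[0,0,0,0,0,0,10],[0,0,0,0,0,0,10],[0,0,0,0,0,0,10]]'
```

```text
clock: 21.05
eef_pos: [584.6, 71.7, 104.3]
eef_rot: [3.141, -0.0, 1.543]
wrist_force: [-0.5, 0.3, 0.3]
finger_gap: 49.7
clock: 21.55
eef_pos: [583.8, 71.7, 103.9]
eef_rot: [-3.14, 0.0, 1.543]
wrist_force: [-5.2, -0.8, 3.9]
finger_gap: 20.4
```

```bash
python3 -c "
from arc import *
arc([583.8,71.5],[626.6,85.2],-0.4,6,1.543)
r=np.array([583.8-626.6,71.5-85.2]);ph=np.arctan2(r[1],r[0])-2.0
k=np.array([626.6,85.2])+45*np.array([np.cos(ph),np.sin(ph)])
arc(k,[626.6,85.2],-0.1,10,1.543)"
```

```text
0 1.77 -0.25 [581.8  89.3]
1 1.73 0.46 [586.9 106.4]
2 1.41 1.1 [598.3 120.2]
3 0.87 1.56 [614.1 128.4]
4 0.19 1.78 [632.  129.9]
5 -0.51 1.71 [648.9 124.3]
0 -0.06 0.45 [636.4 129.1]
1 -0.11 0.44 [640.7 127.9]
2 -0.15 0.42 [644.9 126.3]
3 -0.19 0.41 [648.9 124.3]
4 -0.23 0.39 [652.7 121.8]
5 -0.27 0.36 [656.3 119. ]
6 -0.3 0.33 [659.5 115.9]
7 -0.34 0.3 [662.4 112.5]
8 -0.36 0.26 [664.9 108.8]
9 -0.39 0.23 [667.1 104.8]
```

```bash
python3 -m jog '[[0.9,-0.13,0,0,0,0,10],[0.87,-0.12,0,0,0,0,10],[0.87,0.23,0,0,0,0,10],[0.86,0.23,0,0,0,0,10],[0.7,0.55,0,0,0,0,10],[0.71,0.55,0,0,0,0,10]]' 30; python3 -m jog '[[0.44,0.78,0,0,0,0,10],[0.43,0.78,0,0,0,0,10],[0.1,0.89,0,0,0,0,10],[0.09,0.89,0,0,0,0,10],[0,0,0,0,0,0,10]]'
python3 - <<'E'
from h import *
d=vision.camera("scene");crop(d["color"],200,150,330,290,4,"scene4.png"); print(monitor.read_state()["wrist_force"])
E
```

```text
clock: 22.15
eef_pos: [597.8, 120.9, 103.8]
eef_rot: [-3.138, 0.0, 1.543]
wrist_force: [-5.5, -3.3, 1.8]
finger_gap: 20.8
clock: 22.65
eef_pos: [633.2, 130.5, 103.9]
eef_rot: [3.141, -0.001, 1.543]
wrist_force: [3.0, 2.4, 0.1]
finger_gap: 20.5
[ 5.46007061  3.1599991  -1.05991696]
```

View pics/scene4.png

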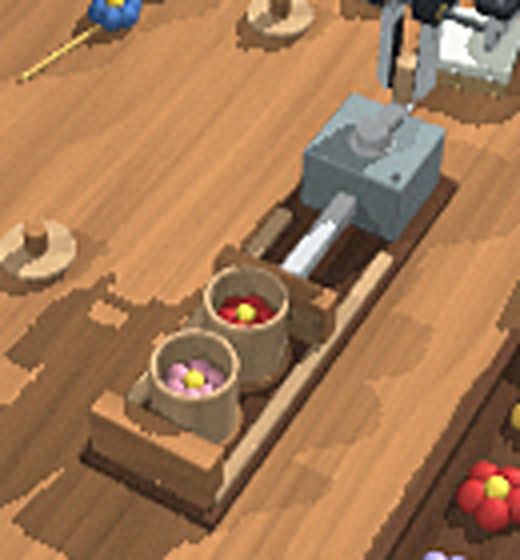

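```bash
python3 -m jog '[[-0.06,0.45,0,0,0,0,10],[-0.11,0.44,0,0,0,0,10],[-0.15,0.42,0,0,0,0,10],[-0.19,0.41,0,0,0,0,10],[0,0,0,0,0,0,10]]'; python3 -m jog '[[-0.23,0.39,0,0,0,0,10],[0,0,0,0,0,0,10]]'
```

```text
clock: 23.2
eef_pos: [649.5, 124.7, 103.8]
eef_rot: [-3.141, -0.0, 1.543]
wrist_force: [-1.0, 3.2, 2.4]
finger_gap: 20.5
clock: 23.4
eef_pos: [653.2, 122.2, 103.8]
eef_rot: [-3.141, -0.0, 1.543]
wrist_force: [-2.6, 3.3, 1.7]
finger_gap: 20.5
```

```bash
python3 -m jog '[[-0.27,0.36,0,0,0,0,10],[0,0,0,0,0,0,10],[0,0,0,0,0,0,10]]'
```

```text
clock: 23.7
eef_pos: [656.6, 119.5, 103.8]
eef_rot: [-3.141, -0.0, 1.543]
wrist_force: [-3.0, 2.8, 1.8]
finger_gap: 20.4
```

```bash
python3 -m jog '[[-0.15,0.17,0,0,0,0,10],[0,0,0,0,0,0,10],[0,0,0,0,0,0,10]]'
```

```text
clock: 24.0
eef_pos: [657.7, 118.5, 103.8]
eef_rot: [-3.14, -0.001, 1.543]
wrist_force: [-7.8, 6.2, 4.2]
finger_gap: 20.3
```

```bash
python3 -m jog '[[-0.16,0.17,0,0,0,0,10],[0,0,0,0,0,0,10],[0,0,0,0,0,0,10]]' 40
python3 - <<'E'
from h import *
d=vision.camera("scene");crop(d["color"],200,150,330,290,4,"scene5.png"); print(monitor.read_state()["wrist_force"])
E
```

```text
clock: 24.3
eef_pos: [658.8, 117.4, 103.7]
eef_rot: [-3.138, -0.001, 1.544]
wrist_force: [-11.7, 9.0, 6.0]
finger_gap: 20.0
[-12.22772237   9.30455549   4.92569928]
```

View pics/scene5.png

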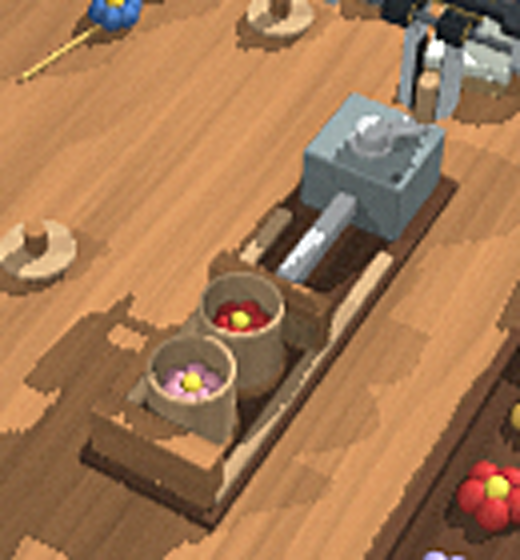

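```bash
python3 -m jog '[[0.11,-0.12,0,0,0,0,10],[0,0,0,0,0,0,10],[0,0,0,0,0,0,10]]'
```

```text
clock: 24.65
eef_pos: [658.3, 117.8, 103.8]
eef_rot: [-3.14, -0.0, 1.543]
wrist_force: [-5.9, 6.4, 3.0]
finger_gap: 19.8
```

```bash
python3 -m jog '[[0,0,0,0,0,0,30],[0,0,0,0,0,0,60],[0,0,0,0,0,0,80],[0,0,0,0,0,0,100],[0,0,-2,0,0,0,100],[0,0,-4,0,0,0,100],[0,0,-4,0,0,0,100],[0,0,-4,0,0,0,100]]'; python3 -m jog '[[-3.5,-1.5,0,0,0,0,100],[-4,-1.5,0,0,0,0,100],[-4,-1.5,0,0,0,0,100],[-4,-1.2,0,0,0,0,100],[-4,0,0,0,0,0,100],[-4,0,0,0,0,0,100],[-3,0,0,0,0,0,100],[0,0,0,0,0,0,100]]'; python3 -m jog '[[0,0,0,0,0,0,100],[0,0,0,0,0,0,100]]'
python3 - <<'E'
from h import *
c,s=wrist(); print(s["eef_pos"],s["eef_rot"]);cv2.imwrite("pics/w11.png",c["color"])
d=vision.camera("scene");cv2.imwrite("pics/scene6.png",d["color"])
E
```

```text
clock: 25.45
eef_pos: [659.0, 117.1, 245.5]
eef_rot: [3.141, 0.0, 1.543]
wrist_force: [0.1, -0.6, 0.3]
finger_gap: 80.9
clock: 26.25
eef_pos: [594.3, -149.5, 243.6]
eef_rot: [-3.141, 0.001, 1.539]
wrist_force: [-0.2, 0.1, -0.3]
finger_gap: 93.8
clock: 26.45
eef_pos: [594.9, -145.1, 243.9]
eef_rot: [3.141, -0.0, 1.544]
wrist_force: [1.1, -0.1, -0.4]
finger_gap: 93.9
[ 594.87666408 -145.09465358  243.90037578] [ 3.14149211e+00 -7.31340153e-05  1.54362323e+00]
```

View pics/w11.png

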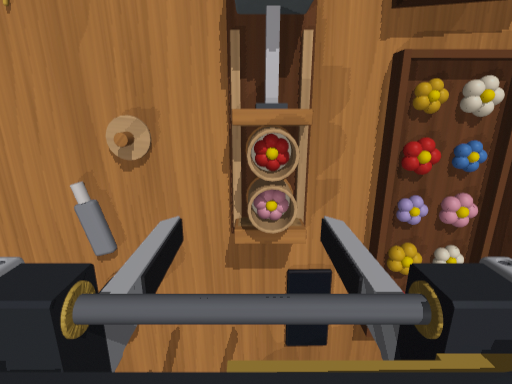

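View pics/scene6.png

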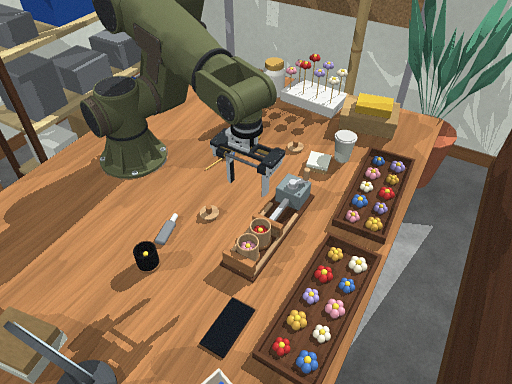

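Run:
```python
from h import *
c,s=wrist(); print(s["eef_pos"]);crop(c["color"],225,110,325,250,4.2,"w11c.png");crop(c["color"],90,100,170,180,6,"w11l.png")
print(proj(c,[[620,-190.6,82],[621.6,-120.6,82]]))
```

```text
[ 594.92659832 -144.92653049  243.97892335]
[[271.84369529 210.02557079]
 [272.75277214 154.9922488 ]]
```

View pics/w11c.png

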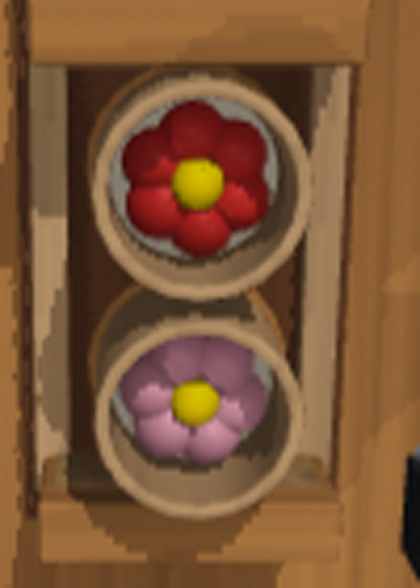

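View pics/w11l.png

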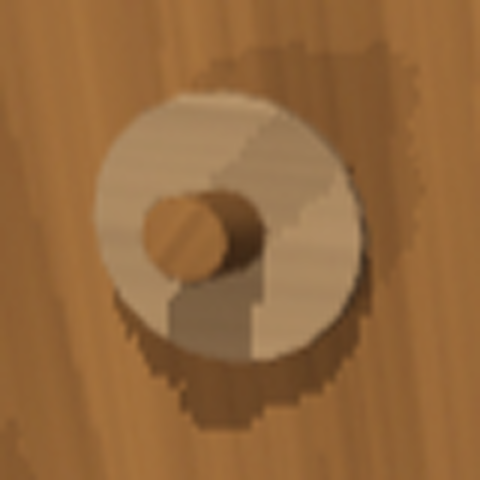

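Run:
```python
from h import *
c,s=wrist(); print(s["eef_pos"])
print(onz(c,128.2,137.8,12),onz(c,121.2,139.5,36)); print(onz(c,273,155,82),onz(c,272.7,209.4,82))
```

```text
[ 594.91908945 -145.02328413  243.95540179]
[ 420.71015951 -101.42727627   12.        ] [ 421.32951803 -101.48621901   36.        ]
[ 621.88257062 -120.71113171   82.        ] [ 621.07042066 -189.87804092   82.        ]
```

```bash
python3 -m jog '[[1,-4,0,0,0,0,100],[1,-4,0,0,0,0,100],[1,-4,0,0,0,0,80],[0.86,-4,2,0,0,0,60],[0,-1.51,4,0,0,0,60],[0,0,4,0,0,0,60],[0,0,4,0,0,0,60],[0,0,2,0,0,0,60]]'; python3 -m jog '[[0,0,0,0,0,0,60],[0,0,0,0,0,0,60]]'
python3 - <<'E'
from h import *
c,s=wrist(); print(s["eef_pos"],s["eef_rot"]);cv2.imwrite("pics/w12.png",c["color"])
E
```

```text
clock: 27.45
eef_pos: [419.6, -101.8, 81.4]
eef_rot: [-3.139, -0.001, 1.543]
wrist_force: [1.2, 0.2, 0.5]
finger_gap: 56.7
clock: 27.65
eef_pos: [421.2, -102.5, 84.7]
eef_rot: [3.141, 0.0, 1.543]
wrist_force: [0.4, 0.8, -0.5]
finger_gap: 56.5
[ 421.23665901 -102.45202995   84.68581939] [3.14106051e+00 1.57882251e-04 1.54325630e+00]
```

View pics/w12.png

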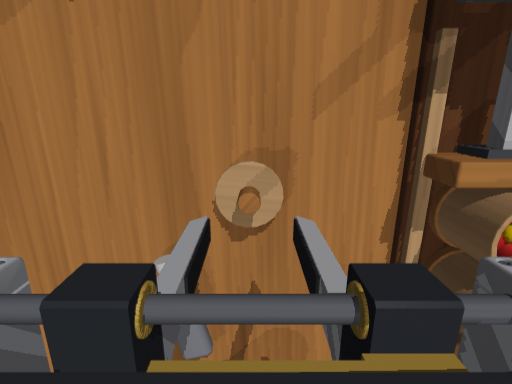

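Run:
```python
from h import *
c,s=wrist(); print(s["eef_pos"]); crop(c["color"],200,150,300,240,6,"w12c.png")
print(onz(c,249.5,194,12),onz(c,249,203,36))
```

```text
[ 421.55383521 -102.59804285   85.15303116]
[ 420.42598133 -100.14731447   12.        ] [ 420.11858339 -100.91571911   36.        ]
```

View pics/w12c.png

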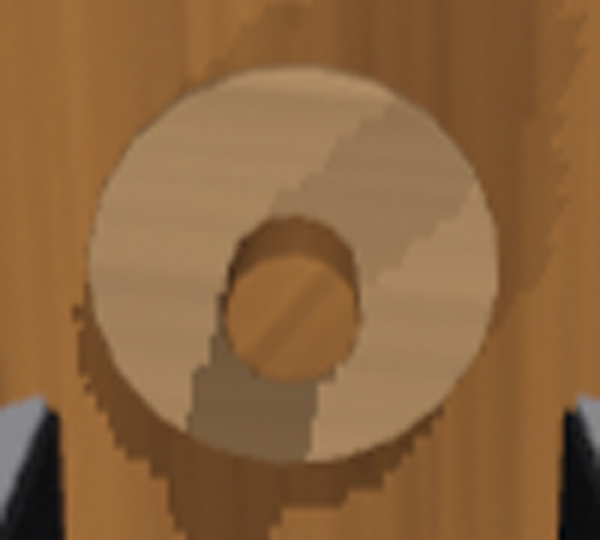

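```bash
python3 -m jog '[[0.15,-0.1,2.5,0,0,0,60],[0,0,2,0,0,0,60],[0,0,1,0,0,0,60],[0,0,0.7,0,0,0,60],[0,0,0.4,0,0,0,60],[0,0,0.3,0,0,0,60],[0,0,0,0,0,0,60],[0,0,0,0,0,0,60]]'
```

```text
clock: 28.55
eef_pos: [420.1, -101.1, 15.2]
eef_rot: [3.141, 0.0, 1.543]
wrist_force: [1.0, -0.4, -0.2]
finger_gap: 56.3
```

```bash
python3 -m jog '[[0,0,0,0,0,0,10],[0,0,0,0,0,0,10],[0,0,0,0,0,0,10],[0,0,0,0,0,0,10],[0,0,0,0,0,0,10],[0,0,0,0,0,0,10],[0,0,0,0,0,0,10]]' 15;python3 - <<'E'
from h import *
c,s=wrist(); print(s["eef_pos"],s["eef_rot"],s["finger_gap"]);cv2.imwrite("pics/w13.png",c["color"])
E
```

```text
clock: 29.25
eef_pos: [419.8, -101.0, 14.9]
eef_rot: [-3.142, -0.0, 1.543]
wrist_force: [0.3, 0.0, 1.3]
finger_gap: 19.5
[ 419.83515869 -101.00412364   14.86345533] [-3.14154526e+00 -3.28406001e-05  1.54280488e+00] 19.490983897871043
```

View pics/w13.png

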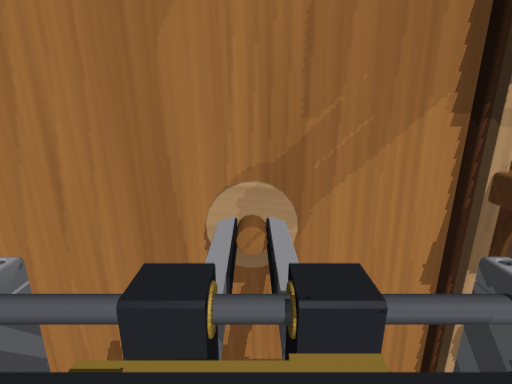

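Run:
```python
from h import *
c,s=wrist(); crop(c["color"],190,160,310,280,5,"w13c.png")
a=np.linspace(0,2*np.pi,90)
for y in (-103,-101,-99):
    q=proj(c,np.c_[419.8+32*np.cos(a),y+32*np.sin(a),12+0*a]);k=proj(c,[419.8,y,36]); print(y,q.min(0),q.max(0),k)
```

```text
-103 [204.17027984 184.14056876] [297.32225923 270.49216664] [[250.59900897 245.16707951]]
-101 [203.95883125 181.18730507] [297.36687719 268.01385499] [[250.50426976 242.15327132]]
-99 [203.74621656 178.21706098] [297.41174075 265.5224946 ] [[250.40893951 239.12066132]]
```

View pics/w13c.png

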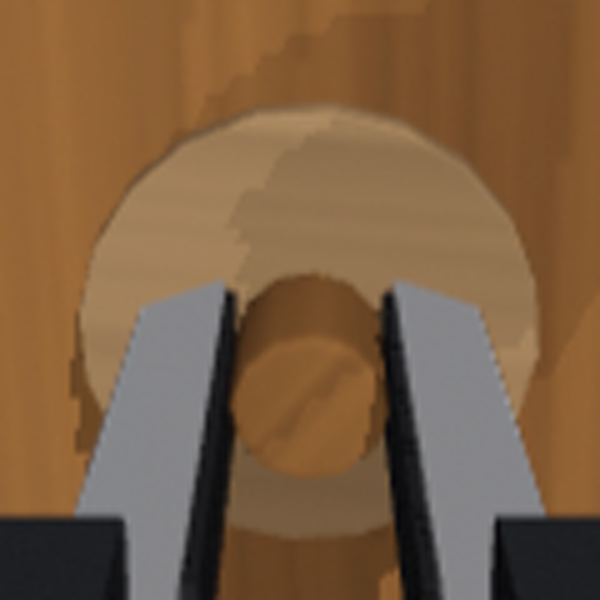

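```bash
python3 -m jog '[[0,0,-2,0,0,0,10],[0,0,-4,0,0,0,10],[0,0,-4,0,0,0,10],[-1,3,-3.5,0,0,0,10],[-2,4,0,0,0,0,10],[-2,4,0,0,0,0,10],[-2,4,0,0,0,0,10],[-1,3.5,0,0,0,0,10]]'; python3 -m jog '[[-0.37,1.81,0,0,0,0,10],[0,0,0,0,0,0,10],[0,0,0,0,0,0,10],[0,0,0,0,0,0,10]]'
python3 - <<'E'
from h import *
c,s=wrist(); print(s["eef_pos"],s["eef_rot"]);cv2.imwrite("pics/w14.png",c["color"])
E
```

```text
clock: 30.15
eef_pos: [603.9, -187.6, 149.3]
eef_rot: [-3.141, 0.0, 1.542]
wrist_force: [-0.1, 0.5, 0.0]
finger_gap: 19.1
clock: 30.55
eef_pos: [619.8, -190.1, 150.0]
eef_rot: [-3.141, -0.0, 1.543]
wrist_force: [0.4, 0.7, -0.1]
finger_gap: 19.6
[ 619.84767343 -190.11331221  149.96064267] [-3.14128992e+00 -1.09754606e-04  1.54285938e+00]
```

View pics/w14.png

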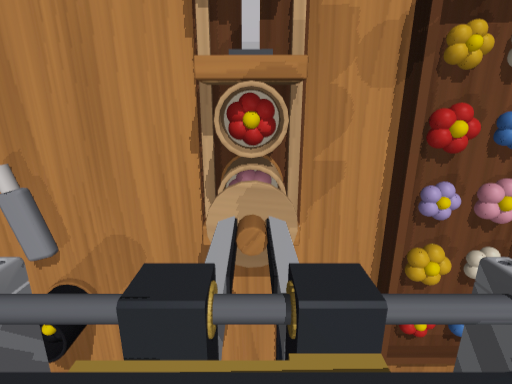

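```bash
python3 -m jog '[[0,0.05,2,0,0,0,10],[0,0,1.5,0,0,0,10],[0,0,1,0,0,0,10],[0,0,0.5,0,0,0,10],[0,0,0,0,0,0,10],[0,0,0,0,0,0,10]]'
python3 - <<'E'
from h import *
c,s=wrist(); print(s["eef_pos"],s["wrist_force"]); crop(c["color"],180,80,330,280,3,"w15.png")
print(onz(c,251.5,119.5,82))
E
```

```text
clock: 31.2
eef_pos: [621.3, -190.5, 100.5]
eef_rot: [3.141, 0.0, 1.543]
wrist_force: [0.3, 0.9, -0.4]
finger_gap: 19.6
[ 621.25923666 -190.46946576  100.45146192] [ 0.31672774  0.85357368 -0.40162605]
[ 623.79993396 -119.68507291   82.        ]
```

View pics/w15.png

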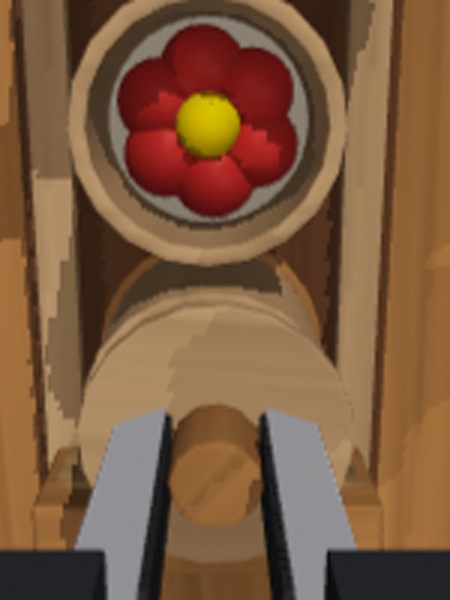

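```bash
python3 -m jog '[[0,-0.08,0.3,0,0,0,10],[0,0,0.3,0,0,0,10],[0,0,0.2,0,0,0,10],[0,0,0,0,0,0,10],[0,0,0,0,0,0,10]]'
```

```text
clock: 31.75
eef_pos: [620.2, -190.4, 91.8]
eef_rot: [-3.142, -0.0, 1.543]
wrist_force: [0.0, 0.1, -0.8]
finger_gap: 19.6
```

```bash
python3 -m jog '[[0,0,0.1,0,0,0,10],[0,0,0.05,0,0,0,10],[0,0,0,0,0,0,10],[0,0,0,0,0,0,10]]'
```

```text
clock: 32.15
eef_pos: [620.4, -190.4, 90.9]
eef_rot: [3.141, 0.0, 1.543]
wrist_force: [-1.3, 0.5, 5.6]
finger_gap: 19.6
```

```bash
python3 -m jog '[[0,0,0,0,0,0,40],[0,0,0,0,0,0,60],[0,0,0,0,0,0,60],[0,0,0,0,0,0,60],[0,0,-1,0,0,0,60],[0,0,-4,0,0,0,60],[0,0,-4,0,0,0,60],[0,0,-4,0,0,0,60]]'; python3 -m jog '[[-2,0,-2,0,0,0,60],[0,0,0,0,0,0,60],[0,0,0,0,0,0,60]]'
python3 - <<'E'
from h import *
c,s=wrist(); print(s["eef_pos"],s["eef_rot"]);cv2.imwrite("pics/w16.png",c["color"])
d=vision.camera("scene");cv2.imwrite("pics/scene7.png",d["color"]);crop(d["color"],210,190,310,290,6,"scene7c.png")
E
```

```text
clock: 32.95
eef_pos: [620.0, -190.3, 222.8]
eef_rot: [3.141, 0.0, 1.543]
wrist_force: [-0.1, -0.1, 0.6]
finger_gap: 56.6
clock: 33.25
eef_pos: [619.5, -210.3, 239.9]
eef_rot: [-3.141, -0.0, 1.542]
wrist_force: [0.8, -0.0, -1.0]
finger_gap: 56.6
[ 619.46334902 -210.29246876  239.92778474] [-3.14131155e+00 -2.66833872e-04  1.54215026e+00]
```

View pics/w16.png

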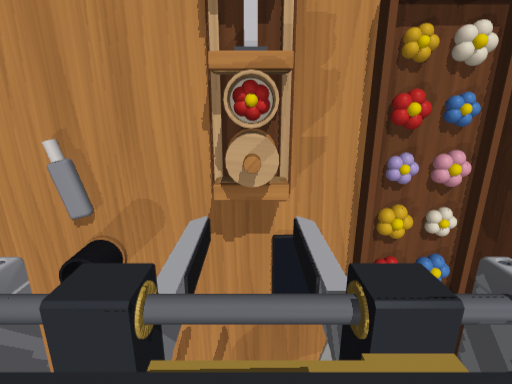

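View pics/scene7.png

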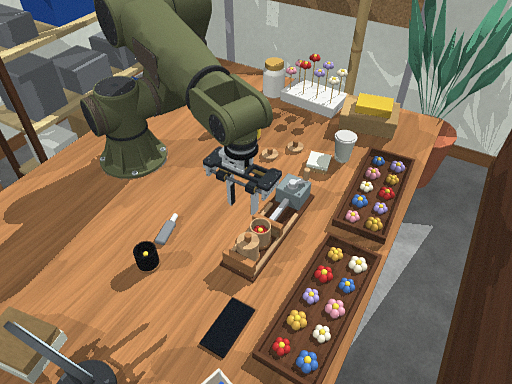

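View pics/scene7c.png

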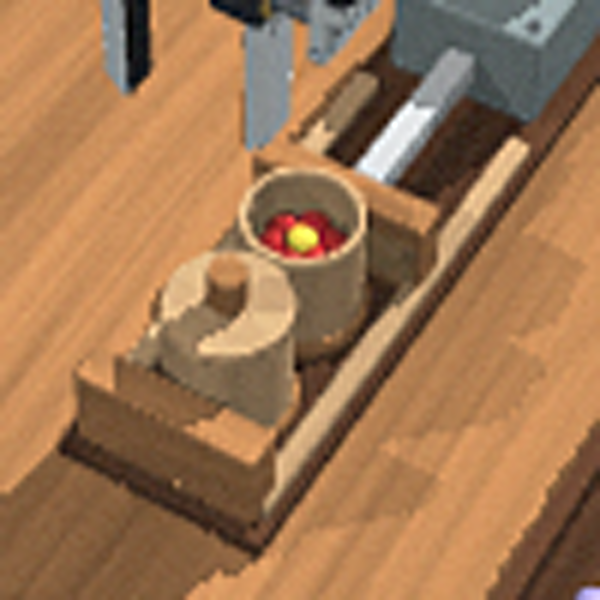

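```bash
python3 -m jog '[[4.5,-1.5,0,0,0,0,60],[4.5,-2.5,0,0,0,0,60],[4.5,-2.5,0,0,0,0,60],[4.5,-2.5,0,0,0,0,60],[4.5,-2.5,0,0,0,0,60],[4.5,-2.5,0,0,0,0,60],[4.5,-2.5,0,0,0,0,60],[4,-1.1,0,0,0,0,60]]'; python3 -m jog '[[3,0,0,0,0,0,60],[2,0,0,0,0,0,60],[0,0,0,0,0,0,60],[0,0,0,0,0,0,60],[0,0,0,0,0,0,60]]'
python3 - <<'E'
from h import *
c,s=wrist(); print(s["eef_pos"],s["eef_rot"]);cv2.imwrite("pics/w17.png",c["color"])
print(proj(c,[455,252,36]))
E
```

```text
clock: 34.15
eef_pos: [455.4, 143.6, 239.6]
eef_rot: [-3.14, 0.0, 1.544]
wrist_force: [0.6, 0.6, 0.4]
finger_gap: 56.3
clock: 34.65
eef_pos: [459.0, 190.8, 239.9]
eef_rot: [-3.141, 0.0, 1.542]
wrist_force: [-0.7, -0.4, 0.3]
finger_gap: 56.3
[458.99539292 190.79337951 239.93401915] [-3.14080840e+00  3.81510004e-04  1.54220190e+00]
[[246.90223826 122.66386182]]
```

View pics/w17.png

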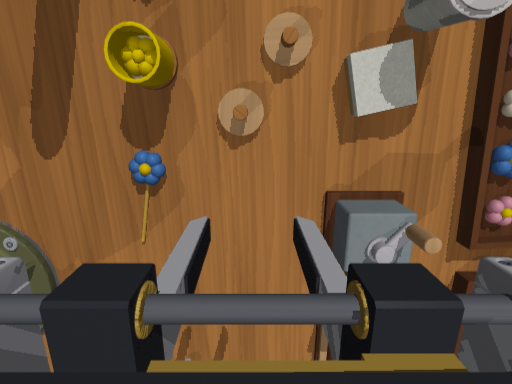

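Run:
```python
from h import *
c,s=wrist(); print(s["eef_pos"])
print(onz(c,241,112,12),onz(c,240,113,36))
```

```text
[459.1389005  190.70920633 240.12834226]
[447.15230901 265.51026688  12.        ] [446.68868613 264.41499609  36.        ]
```

```bash
python3 -m jog '[[3.7,-0.7,0,0,0,0,60],[3.65,-0.7,0,0,0,0,60],[0,0,4,0,0,0,60],[0,0,4,0,0,0,60],[0,0,4,0,0,0,60],[0,0,2.5,0,0,0,60],[0,0,1,0,0,0,60],[0,0,0,0,0,0,60]]'; python3 -m jog '[[0,0,0,0,0,0,60],[0,0,0,0,0,0,60]]'
python3 - <<'E'
from h import *
c,s=wrist(); print(s["eef_pos"],s["eef_rot"]);cv2.imwrite("pics/w18.png",c["color"]);crop(c["color"],180,130,320,250,5,"w18c.png")
print(proj(c,[447,264.5,36]))
E
```

```text
clock: 35.55
eef_pos: [447.1, 264.8, 84.8]
eef_rot: [-3.14, 0.001, 1.542]
wrist_force: [0.7, 0.3, -0.2]
finger_gap: 56.3
clock: 35.75
eef_pos: [448.0, 265.6, 86.9]
eef_rot: [3.139, -0.001, 1.543]
wrist_force: [-0.6, 1.2, 0.5]
finger_gap: 56.0
[447.9674561  265.63818775  86.88108153] [ 3.13944143e+00 -1.18132384e-03  1.54261132e+00]
[[249.63960321 205.59735958]]
```

View pics/w18c.png

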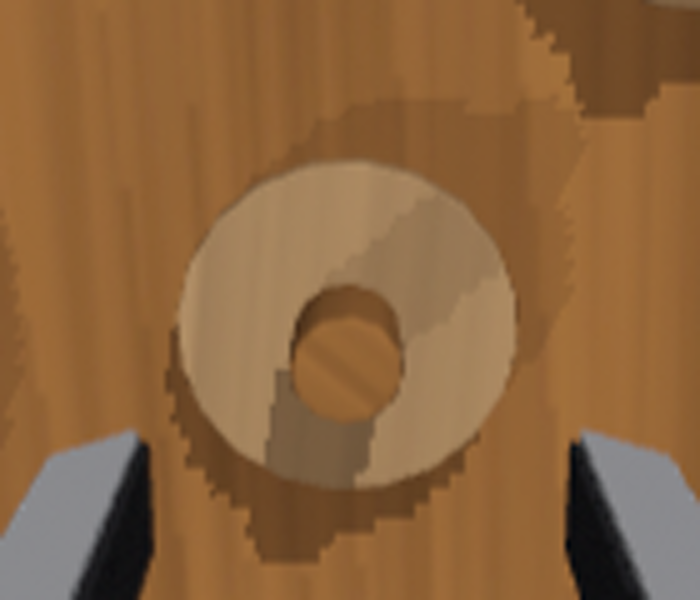

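Run:
```python
from h import *
c,s=wrist(); print(s["eef_pos"])
print(onz(c,249.6,195,12),onz(c,249.6,204,36))
```

```text
[447.85073406 265.60658819  86.71370009]
[446.78460842 266.74088044  12.        ] [446.88352277 265.94551719  36.        ]
```

```bash
python3 -m jog '[[0.03,-0.08,2.5,0,0,0,60],[0,0,2,0,0,0,60],[0,0,1.2,0,0,0,60],[0,0,0.7,0,0,0,60],[0,0,0.4,0,0,0,60],[0,0,0.3,0,0,0,60],[0,0,0,0,0,0,60],[0,0,0,0,0,0,60]]'
```

```text
clock: 36.65
eef_pos: [446.7, 265.8, 14.8]
eef_rot: [3.141, -0.0, 1.543]
wrist_force: [0.1, -0.1, -0.7]
finger_gap: 56.5
```

```bash
python3 -m jog '[[0,0,0,0,0,0,10],[0,0,0,0,0,0,10],[0,0,0,0,0,0,10],[0,0,0,0,0,0,10],[0,0,0,0,0,0,10],[0,0,0,0,0,0,10],[0,0,0,0,0,0,10]]' 15;python3 - <<'E'
from h import *
c,s=wrist(); print(s["eef_pos"],s["eef_rot"],s["finger_gap"]);crop(c["color"],190,160,310,280,5,"w19c.png")
a=np.linspace(0,2*np.pi,90);p=s["eef_pos"]
q=proj(c,np.c_[p[0]+32*np.cos(a),p[1]+32*np.sin(a),12+0*a]);k=proj(c,[p[0],p[1],36]); print((q.min(0)-[190,160])*5,(q.max(0)-[190,160])*5,(k-[190,160])*5)
E
```

```text
clock: 37.35
eef_pos: [446.4, 265.7, 14.4]
eef_rot: [3.142, -0.0, 1.543]
wrist_force: [-0.3, -0.1, 1.7]
finger_gap: 19.7
[446.43562866 265.73472466  14.38677189] [ 3.14158604e+00 -1.56899139e-05  1.54285069e+00] 19.70714624487484
[ 69.37227627 106.91354172] [537.49822656 541.92521633] [[302.67962897 412.63148503]]
```

View pics/w19c.png

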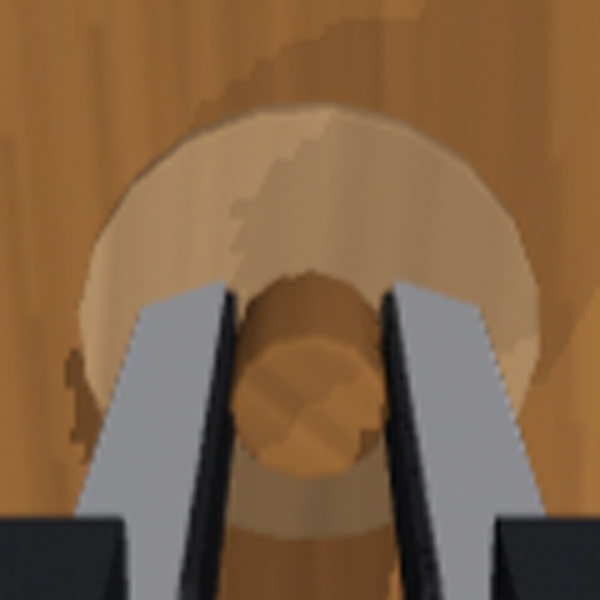

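```bash
python3 -m jog '[[0,0,-2,0,0,0,10],[0,0,-4,0,0,0,10],[0,0,-4,0,0,0,10],[-3,1.5,-4,0,0,0,10],[-4,2,-2,0,0,0,10],[-4,2,0,0,0,0,10],[-4,2,0,0,0,0,10],[-4,2,0,0,0,0,10]]'; python3 -m jog '[[-4,2,0,0,0,0,10],[-4,2,0,0,0,0,10],[-4,2,0,0,0,0,10],[-4,2,0,0,0,0,10],[-3.14,1.11,0,0,0,0,10],[0,0,0,0,0,0,10],[0,0,0,0,0,0,10],[0,0,0,0,0,0,10]]'
python3 - <<'E'
from h import *
c,s=wrist(); print(s["eef_pos"],s["eef_rot"],s["finger_gap"]);cv2.imwrite("pics/w20.png",c["color"])
E
```

```text
clock: 38.2
eef_pos: [535.9, 72.7, 172.9]
eef_rot: [3.141, -0.0, 1.543]
wrist_force: [1.4, 0.1, 0.2]
finger_gap: 19.4
clock: 39.0
eef_pos: [621.0, -118.5, 172.6]
eef_rot: [-3.141, -0.0, 1.544]
wrist_force: [-0.1, -0.1, 0.0]
finger_gap: 19.1
[ 620.98780906 -118.51758045  172.60443188] [-3.14128781e+00 -2.25424846e-04  1.54363406e+00] 19.095003579905285
```

View pics/w20.png

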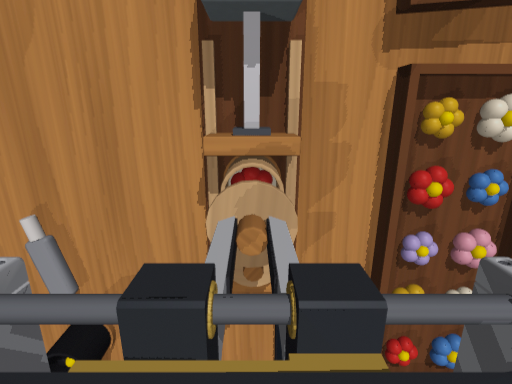

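```bash
python3 -m jog '[[-0.2,0,2,0,0,0,10],[0,0,2,0,0,0,10],[0,0,1.8,0,0,0,10],[0,0,1,0,0,0,10],[0,0,0.4,0,0,0,10],[0,0,0,0,0,0,10],[0,0,0,0,0,0,10],[0,0,0,0,0,0,10]]'
python3 - <<'E'
from h import *
c,s=wrist(); print(s["eef_pos"],s["wrist_force"]); crop(c["color"],180,80,330,280,3,"w21.png")
E
```

```text
clock: 39.85
eef_pos: [621.5, -121.5, 101.6]
eef_rot: [3.14, 0.0, 1.543]
wrist_force: [-0.6, -0.2, -0.4]
finger_gap: 19.5
[ 621.47078524 -121.48521262  101.56944995] [-0.57915278 -0.1679569  -0.43287609]
```

View pics/w21.png

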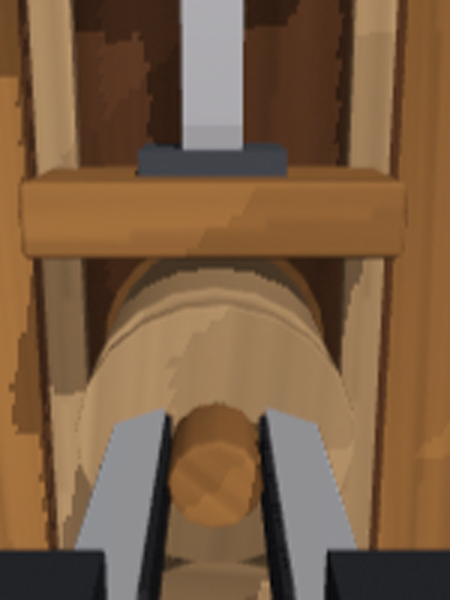

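```bash
python3 -m jog '[[0.07,0,0.3,0,0,0,10],[0,0,0.3,0,0,0,10],[0,0,0.3,0,0,0,10],[0,0,0,0,0,0,10],[0,0,0,0,0,0,10],[0,0,0,0,0,0,10]]'
```

```text
clock: 40.5
eef_pos: [621.2, -120.8, 91.8]
eef_rot: [3.141, 0.0, 1.543]
wrist_force: [-0.7, 0.1, -1.0]
finger_gap: 19.6
```

```bash
python3 -m jog '[[0,0.03,0.1,0,0,0,10],[0,0,0.06,0,0,0,10],[0,0,0,0,0,0,10],[0,0,0,0,0,0,10]]'
```

```text
clock: 40.9
eef_pos: [621.6, -120.8, 90.4]
eef_rot: [3.141, 0.0, 1.543]
wrist_force: [-1.5, 0.2, 3.1]
finger_gap: 19.8
```

Contact at the predicted seating height; release and look.

```bash
python3 -m jog '[[0,0,0,0,0,0,40],[0,0,0,0,0,0,60],[0,0,0,0,0,0,60],[0,0,0,0,0,0,60],[0,0,-1,0,0,0,60],[0,0,-4,0,0,0,60],[0,0,-4,0,0,0,60],[0,0,-4,0,0,0,60]]'; python3 -m jog '[[-3,0,-2,0,0,0,60],[-3,0,0,0,0,0,60],[0,0,0,0,0,0,60],[0,0,0,0,0,0,60],[0,0,0,0,0,0,60]]'
python3 - <<'E'
from h import *
c,s=wrist(); print(s["eef_pos"],s["eef_rot"]);crop(c["color"],200,40,310,220,3.3,"w22.png")
d=vision.camera("scene");cv2.imwrite("pics/scene8.png",d["color"]);crop(d["color"],210,190,310,290,6,"scene8c.png")
E
```

```text
clock: 41.7
eef_pos: [621.2, -120.7, 222.5]
eef_rot: [3.141, 0.0, 1.543]
wrist_force: [0.7, -0.1, -0.6]
finger_gap: 56.8
clock: 42.2
eef_pos: [619.8, -179.9, 240.1]
eef_rot: [-3.141, -0.0, 1.543]
wrist_force: [-0.2, -0.1, 0.1]
finger_gap: 56.3
[ 619.77264007 -179.87337631  240.05058013] [-3.14127287e+00 -2.82074579e-04  1.54340807e+00]
```

View pics/w22.png

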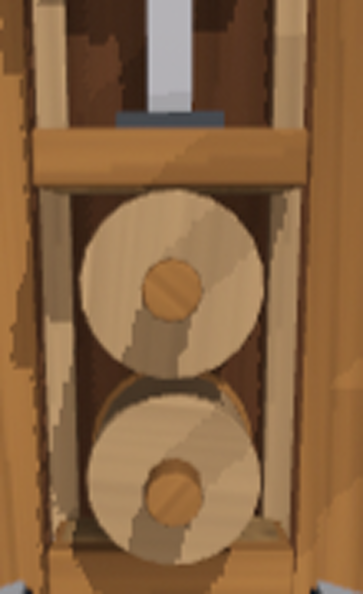

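View pics/scene8c.png

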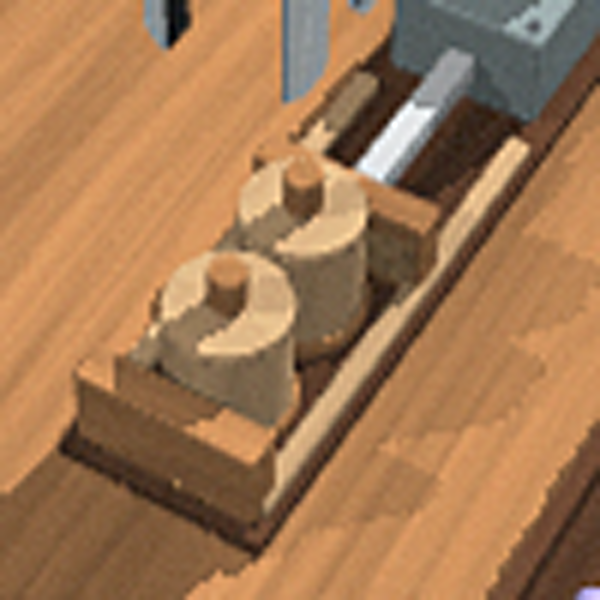

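View pics/scene8.png

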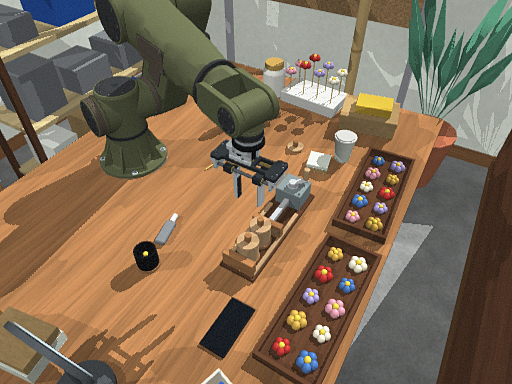

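```bash
python3 -m jog '[[0,0,-3,0,0,0,60],[-4,-3,-1,0,0,0,60],[-4,-4,0,0,0,0,60],[-4,-4,0,0,0,0,60],[0,-4,0,0,0,0,60],[0,0,0,0,0,0,60],[0,0,0,0,0,0,60]]'
python3 - <<'E'
from h import *
c,s=wrist(); print(s["eef_pos"],s["eef_rot"])
d=vision.camera("scene");e=vision.camera("side");cv2.imwrite("pics/side9.png",e["color"]);crop(d["color"],215,160,325,280,5,"scene9c.png")
print("lid2 knobtop exp",proj(d,[621.6,-120.7,112]),"lid1",proj(d,[620.4,-190.4,112]),"crank knob exp",proj(d,[658.5,117.6,135]))
E
```

```text
clock: 43.0
eef_pos: [476.7, -286.4, 280.5]
eef_rot: [3.141, 0.001, 1.543]
wrist_force: [-0.4, -0.3, -0.9]
finger_gap: 56.2
[ 476.6788941  -286.44748169  280.53422221] [3.14058730e+00 5.05242142e-04 1.54259934e+00]
lid2 knobtop exp [[259.99313314 218.22199404]] lid1 [[247.27824423 234.35252153]] crank knob exp [[307.01589825 169.12818537]]
```

View pics/side9.png

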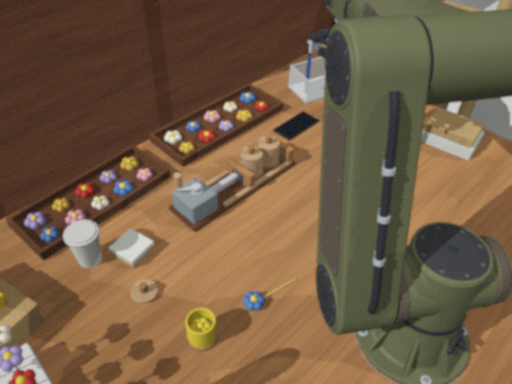

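View pics/scene9c.png

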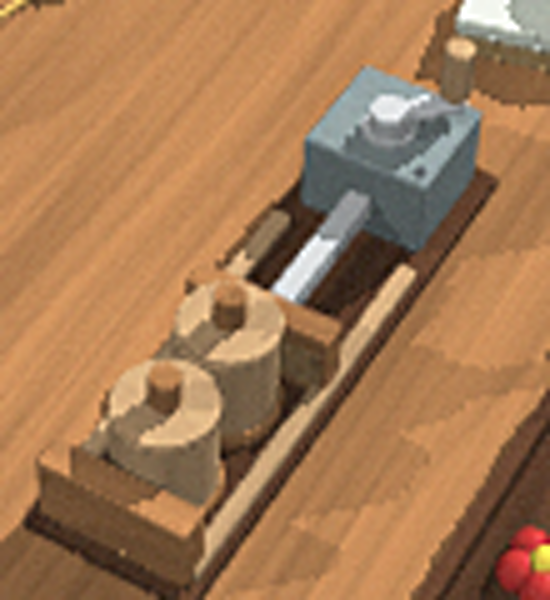

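```bash
python3 -m jog '[[0,0,0,0,0,0,60],[0,0,0,0,0,0,60],[0,0,0,0,0,0,60]]'; python3 -c "
from cell import order
print(order.sign_off())"
```

```text
clock: 43.45
eef_pos: [476.9, -286.6, 279.7]
eef_rot: [-3.141, -0.0, 1.543]
wrist_force: [-0.4, -0.4, 0.4]
finger_gap: 56.4
the job is handed in; nothing more can be done
None
```

I packed both pots into the cradle, clamped them, put a lid on each, and handed the job in at about 43 s. `sign_off` gives no verdict, so the result rests on my own checks.

**What I did:** I cranked the jaw open and stood the two pale pots (pink and red ornaments) in a row against the end stop. I then cranked the jaw in and seated two of the three lids. Only two pots were on the table. The yellow and black look-alikes, the spare lid and the bystanders were not touched.

**What the last checks showed:**
- **Jaw:** I pushed the crank knob with about 15 N in total, roughly 5 N of it friction, then eased the hand back slightly before letting go. In the last picture the knob is within about 1 px of where I released it. I have no direct reading of the jaw's pressure.
- **Lids:** Both touched down at the predicted seating height, within about 0.1 mm. In the last picture both look level, and their knob tops are within about 1.2 px of where I expected them.
- **Robot:** It stands clear of everything.

One reading disagreed. The second lid's position from the wrist camera was about 15 mm off the first scene estimate. I measured it again close up before gripping it.

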